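# Dry-fit a half-lapped cabinet door frame in its glue-up jig

### The arm

A 6-joint arm with a two-finger parallel gripper is mounted at the origin on a cart in front of the work surface, level with it; the furniture and walls round the work are solid. World frame = base frame: x ahead of the robot, y to its left, z up, the work surface at z = 0. Lengths are in m, angles in degrees, forces in N, time in s.
With the tool pointing down it reaches from about 0.35 to 0.875 m from the base axis. Payload 4.2 kg.
Tool frame: the origin (TCP) lies midway between the tips of the shut fingers; the grasp point (between the pads) lies 19 mm behind it; z points along the fingers, y is the line along which they close (so a half turn about z gives the same grasp; the last joint's range is limited). The gripper opens to 87 mm and grips with 3 to 60 N. Pads are 19 mm wide; open, the fingers measure 117 mm over their backs; the gripper's body (75 mm by 190 mm) begins 51 mm behind the grasp point.
Start: joints at [86.436, 22.042, 0.453, 0, -68.411, -14.817], TCP at [0.197, 0.593, 0.223] pointing down, gripper open.
Joint ranges: [-179.83, 179.83], [-69.29, 118.12], [-61.27, 80.66], [-181.25, 117.63], [-171.15, -9.14], [-177.46, 177.46]. Speed limits (degrees/s): [159.86, 159.86, 180, 180, 180, 180].

### API

Orientations are given as a 3x3 rotation matrix whose columns are the frame's x, y, z axes.
In Python, from station import sense, capture, camera_params, finish_job gives the robot as it stands.
- The arm moves only by the tool drive_tool, never from a script. Its argument "rows" is a list of rows, each an object of numbers: "tx", "ty", "tz": the shift along the tool's x, y, z in cm; "ax", "ay", "az": the turn, a rotation vector about the tool's x, y, z in rad; "claw": the finger opening in cm, from 0 to 8.7. In form: [{"tx": .., "ty": .., "tz": .., "ax": .., "ay": .., "az": .., "claw": ..}, ...]. A call has 1 to 10 rows; each row shifts and turns the commanded pose from where the row before left it, along the tool's axes as they then stand; what a row does not reach is not made up. A row lasts 1/12 s, in which the tool goes at most 41.7 mm and 7.16 degrees, less where a joint would pass 70% of its speed; a pose out of reach is approached as far as the arm can. A call with a gripper value outside its range is refused whole. The fingers move at their own pace and stop on an object; the grip force is fixed at half the most. Time passes only in rows, so rows that do not move let the fingers close. It gives the time, the measured TCP pose, the force, the opening and the grip force at its end, in the units of the state.
- sense(): the state, without advancing time (a new reading comes with each control period).
- capture(name): name is "scene" or "top"; returns (picture, depth): 480x640x3 uint8, red, green, blue; 480x640 float32, m along the optical axis (not along the pixel's ray), 0 where there is no reading.
- camera_params(name): a dict with "intrinsics" (3x3 intrinsics, pixels), "R" (3x3) and "t" (3): a world point X has camera coordinates R X + t. Camera axes: x right, y down, z forward; pixel columns grow to the right and rows downward; lengths in m; the calibration is good to about 2 mm. A picture is of the moment at which its call begins. camera_params takes no time and is no camera call.
- finish_job(): hands the job in; it is judged then, once.
The state is a dict: "time_s": time; "joints": joint angles; "joint_velocities": joint speeds; "effort": joint torques, N m; "tcp_pos": TCP position; "ee_rot": TCP orientation; "wrist_force": force on the tool from outside, world axes, zero at the start; "moment": the same for the moment, N m; "gripper_width": opening from 0.0 (shut) to 1.0 (fully open); "gripper_force": force on a finger pad.
Only numpy, scipy, OpenCV 4.12 (cv2) and the standard library are available. Lean on these libraries where they do the work, as an engineer would, in place of code of your own. Each camera call takes 0.05 s, during which the arm holds its last target. There are 200 camera calls.

### The job

Dry-fit the small cabinet door frame in its glue-up jig: lay the two stiles in first, each with its longer lap at the wide-rail end of the jig, then drop the top rail and the deeper bottom rail over them at their own ends, so that all four half-lap joints are fully home and the frame is flush on top. Leave the odd short rail and the offcut where they lie, and do not knock the glue bottle over.

Things in the scene. Friction and masses are not known exactly. Their poses are not given: they have to be found in the camera images.
- stile_1_center (a point): Centre (half-way up) of one of two identical stiles, mid-brown wood bars 190 long (x) x 28 wide (y) x 24 thick (z), 75 g. Laps face up: at both ends the upper 12 mm is cut away, over 44.5 mm at the +x end (for the bottom rail) and 30.5 mm at the -x end (top rail). Shoulder edges bevelled 3 mm. Grip across the width at the middle, which is full thickness.
- stile_2_center (a point): Centre (half-way up) of the other stile, identical to the first; the two are interchangeable.
- top_rail_center (a point): Centre (half-way up) of the top rail, mid-brown wood 140 long (y) x 28 wide (x) x 24 thick (z), 55 g, already right way up, same either way round. From above a plain bar; below each end the lower 12 mm is cut away over 30.5 mm, so the ends rest on the stiles' laps and the 79 mm middle drops between the stiles. Shoulder edges bevelled 3 mm. Grip across the width at the middle.
- bottom_rail_center (a point): Centre (half-way up) of the bottom rail: like the top rail (140 long along y, 24 thick, same laps below) but deeper: 42 mm wide (x), 80 g.
- odd_rail_center (a point): Centre (half-way up) of an odd rail of another frame, to be left alone: like the top rail (28 mm wide, 24 mm thick, laps below) but only 100 mm long (y).
- offcut: A plain square offcut stick, 100 (x) x 30 x 30 mm, origin under its centre, to be left alone.
- frame_jig: Fixed plywood jig 238 (x) x 188 (y) x 12 mm, origin under its centre. On the board lie: stiles along x at x 0, y +56 and -56, their +x to jig +x; bottom rail along y at x +74, y 0 (wide end: side strips 42 long, not 28); top rail at x -81, y 0. Corner strips outside and 10 mm dowels inside stand 10 over the board, 2.5 mm clear of the parts, tops bevelled; finger room at the middle of each part.
- glue_bottle: The white glue bottle with a red cap behind the jig (another stands far left behind the table), 63 mm in diameter and 198 mm high, loose; origin under its centre.

How it is judged (in metres and radians):
On the way:
1. both stiles lie home in the jig, with no rail over the jig yet (((x of stile_1_center in the frame of frame_jig between -0.008 and 0.008 m and y of stile_1_center in the frame of frame_jig between 0.048 and 0.064 m and z of stile_1_center in the frame of frame_jig between 0.021 and 0.027 m and angle between the x axis of each of stile_1_center, stile_2_center and the x axis of frame_jig, either way round below 0.06 rad and angle between each of stile_1_center, stile_2_center's own z axis and vertical below 0.05 rad and x of stile_2_center in the frame of frame_jig between -0.008 and 0.008 m and y of stile_2_center in the frame of frame_jig between -0.064 and -0.048 m and z of stile_2_center in the frame of frame_jig between 0.021 and 0.027 m) or (x of stile_1_center in the frame of frame_jig between -0.008 and 0.008 m and y of stile_1_center in the frame of frame_jig between -0.064 and -0.048 m and z of stile_1_center in the frame of frame_jig between 0.021 and 0.027 m and angle between the x axis of each of stile_1_center, stile_2_center and the x axis of frame_jig, either way round below 0.06 rad and angle between each of stile_1_center, stile_2_center's own z axis and vertical below 0.05 rad and x of stile_2_center in the frame of frame_jig between -0.008 and 0.008 m and y of stile_2_center in the frame of frame_jig between 0.048 and 0.064 m and z of stile_2_center in the frame of frame_jig between 0.021 and 0.027 m)) and horizontal distance between each of top_rail_center, bottom_rail_center and frame_jig above 0.13 m), for 0.2 s.
At the end, for the whole second after the job is handed in: The two stiles (either one on either side), the bottom rail at the wide end and the top rail at the other all lie in their places in the jig: each centre within 8 mm in the jig's x and y of its place, within 3 mm of its seated height, aligned with the jig to 0.06 rad and level to 0.05 rad (((x of stile_1_center in the frame of frame_jig between -0.008 and 0.008 m and y of stile_1_center in the frame of frame_jig between 0.048 and 0.064 m and z of stile_1_center in the frame of frame_jig between 0.021 and 0.027 m and angle between the x axis of each of stile_1_center, stile_2_center and the x axis of frame_jig, either way round below 0.06 rad and angle between each of stile_1_center, stile_2_center's own z axis and vertical below 0.05 rad and x of stile_2_center in the frame of frame_jig between -0.008 and 0.008 m and y of stile_2_center in the frame of frame_jig between -0.064 and -0.048 m and z of stile_2_center in the frame of frame_jig between 0.021 and 0.027 m) or (x of stile_1_center in the frame of frame_jig between -0.008 and 0.008 m and y of stile_1_center in the frame of frame_jig between -0.064 and -0.048 m and z of stile_1_center in the frame of frame_jig between 0.021 and 0.027 m and angle between the x axis of each of stile_1_center, stile_2_center and the x axis of frame_jig, either way round below 0.06 rad and angle between each of stile_1_center, stile_2_center's own z axis and vertical below 0.05 rad and x of stile_2_center in the frame of frame_jig between -0.008 and 0.008 m and y of stile_2_center in the frame of frame_jig between 0.048 and 0.064 m and z of stile_2_center in the frame of frame_jig between 0.021 and 0.027 m)) and x of top_rail_center in the frame of frame_jig between -0.089 and -0.073 m and y of top_rail_center in the frame of frame_jig between -0.008 and 0.008 m and z of top_rail_center in the frame of frame_jig between 0.021 and 0.027 m and angle between the y axis of each of top_rail_center, bottom_rail_center and the y axis of frame_jig, either way round below 0.06 rad and angle between each of top_rail_center, bottom_rail_center's own z axis and vertical below 0.05 rad and x of bottom_rail_center in the frame of frame_jig between 0.066 and 0.082 m and y of bottom_rail_center in the frame of frame_jig between -0.008 and 0.008 m and z of bottom_rail_center in the frame of frame_jig between 0.021 and 0.027 m); the robot touches nothing.
It fails at once if the odd rail is moved by more than 30 mm (distance of odd_rail_center from where it was at the start of the episode above 0.03 m).
It fails at once if the offcut is moved by more than 30 mm (distance of offcut from where it was at the start of the episode above 0.03 m).
It fails at once if the glue bottle is knocked over (angle between glue_bottle's own z axis and vertical above 0.5 rad).
It also fails if it takes over 118 s, if anything falls off the work surface, if the arm or the gripper's body presses on something with over 40 N, if the wrist force passes 120 N, or if a joint passes its speed limit or range.

## Working session

There is one attempt and no reset: what is moved stays moved. The work goes in short steps, Python scripts to look and compute and a tool call to move; the robot and the scene stay as the last step left them, time stands still between calls to the robot, and variables do not carry over. Pictures are saved under pics/ and viewed, at most 14 in all, crops included, and the job is handed in when it is done.

Besides the shell and the picture viewer there is one more tool, called after "Request:" as a command line: name --argument value ..., lists and objects as JSON in quotes. drive_tool: Moves the arm, as the interface text tells. Its arguments: {"type":"object","properties":{"rows":{"type":"array"}},"required":["rows"]}

```bash
mkdir -p pics; python3 - <<'E'
from station import *
import cv2,numpy as np
for n in("scene","top"):
    p,d=capture(n); cv2.imwrite(f"pics/{n}0.png",p[:,:,::-1]); np.save(f"{n}0.npy",d)
    c=camera_params(n); print(n,np.round(c["intrinsics"],1).tolist(),np.round(c["R"],3).tolist(),np.round(c["t"],3).tolist())
s=sense(); print(s["time_s"],s["tcp_pos"],np.round(s["ee_rot"],3).tolist(),s["gripper_width"])
E
```

```text
scene [[544.1, 0.0, 314.1], [0.0, 544.1, 235.1], [0.0, 0.0, 1.0]] [[0.584, -0.812, 0.021], [-0.374, -0.291, -0.88], [0.721, 0.506, -0.474]] [-0.367, 0.27, 0.769]
top [[471.1, 0.0, 320.1], [0.0, 471.1, 243.9], [0.0, 0.0, 1.0]] [[-0.011, -1.0, -0.026], [-0.989, 0.015, -0.146], [0.147, 0.024, -0.989]] [0.025, 0.603, 1.197]
0.1 [0.19690599 0.59260147 0.22157429] [[0.949, -0.315, -0.001], [-0.315, -0.949, -0.002], [0.0, 0.002, -1.0]] 1.0015075253506078
```

View pics/top0.png

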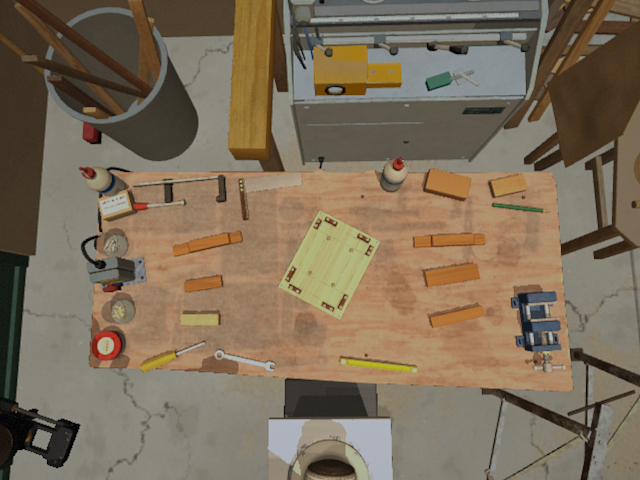

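View pics/scene0.png

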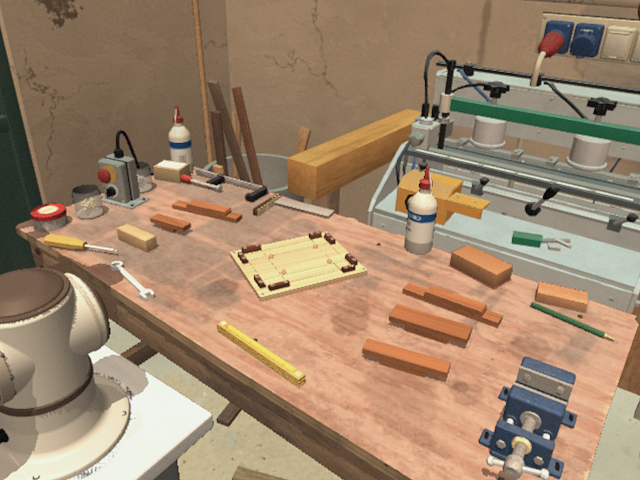

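```bash
cat > h.py <<'E'
from station import *
import cv2,numpy as np
def cloud(n,d):
    c=camera_params(n);K=np.array(c["intrinsics"]);R=np.array(c["R"]);t=np.array(c["t"])
    v,u=np.mgrid[:480,:640]
    X=np.stack([(u-K[0,2])/K[0,0]*d,(v-K[1,2])/K[1,1]*d,d],-1)
    return (X-t)@R      # R^T (X-t)
def ray(n,uv,z):
    c=camera_params(n);K=np.array(c["intrinsics"]);R=np.array(c["R"]);t=np.array(c["t"])
    o=-R.T@t; r=(R.T@np.linalg.inv(K)@np.c_[uv,np.ones(len(uv))].T).T
    return o+r*((z-o[2])/r[:,2])[:,None]
def rect(P):
    (c,wh,a)=cv2.minAreaRect((P*1000).astype(np.float32))
    if wh[0]<wh[1]: wh=wh[::-1]; a+=90
    return np.round(c,1),np.round(wh,1),round((a+90)%180-90,1)
E
python3 - <<'E'
from h import *
p=cv2.imread("pics/top0.png"); d=np.load("top0.npy"); X=cloud("top",d)
h=cv2.cvtColor(p,cv2.COLOR_BGR2HSV)
for nm,(u,v) in dict(st1=(208,243),st2=(449,240),bot=(452,274),top=(457,316),odd=(203,284),off=(200,318)).items():
    s=np.s_[v-25:v+25,u-45:u+45]; x=X[s].reshape(-1,3)
    m=(x[:,2]>.008); 
    print(nm,h[v,u],np.percentile(x[:,2],[5,50,95,99]).round(4))
    for lo,hi in((.006,.1),(.019,.1)):
        m=((X[...,2]>lo)&(X[...,2]<hi)).astype(np.uint8); n,L=cv2.connectedComponents(m)
        print('  ',lo,rect(X[L==L[v,u]][:,:2]),(L==L[v,u]).sum())
m=cv2.inRange(h,(22,50,120),(40,200,255)); n,L=cv2.connectedComponents(cv2.morphologyEx(m,cv2.MORPH_CLOSE,np.ones((9,9)))); k=L[263,325]
uv=np.argwhere(L==k)[:,::-1]; print("jig",rect(ray("top",uv,.012)[:,:2]), len(uv), np.median(X[265:275,320:330,2]))
cv2.imwrite("pics/jig.png",cv2.resize(p[200:325,265:395],None,fx=4.5,fy=4.5,interpolation=cv2.INTER_CUBIC))
cv2.imwrite("pics/parts.png",np.vstack([cv2.resize(p[225:335,160:260],None,fx=2.7,fy=2.7,interpolation=2).transpose(0,1,2),cv2.resize(p[225:335,405:505],None,fx=2.7,fy=2.7,interpolation=2)]))
E
```

```text
st1 [ 14 180 173] [-0.0043  0.0005  0.0238  0.0273]
   0.006 (array([619., 327.]), array([190.8,  35.6]), -78.0) 769
   0.019 (array([617.9, 318.7]), array([113.6,  29.4]), -78.7) 429
st2 [ 15 182 178] [-0.0046  0.0001  0.0234  0.027 ]
   0.006 (array([ 614.8, -330.5]), array([192.1,  28.8]), -88.4) 768
   0.019 (array([ 614.8, -336.7]), array([112.7,  28.7]), -88.2) 429
bot [ 14 179 174] [-0.0046 -0.0001  0.0249  0.0278]
   0.006 (array([ 522.3, -329.9]), array([140.9,  45.2]), -82.1) 865
   0.019 (array([ 520.9, -330.2]), array([140.9,  42.1]), -81.8) 810
top [ 16 178 176] [-0.005  -0.0005  0.0238  0.0268]
   0.006 (array([ 413.4, -340.9]), array([147.8,  28.1]), -77.9) 613
   0.019 (array([ 412.6, -337.8]), array([141. ,  27.9]), -77.9) 567
odd [ 14 181 163] [-0.0045 -0.0001  0.0233  0.0275]
   0.006 (array([504.5, 331.7]), array([101.5,  29.8]), -81.7) 416
   0.019 (array([732.2,  10.3]), array([2617.4, 1925.8]), 89.8) 280735
off [ 23 108 177] [-0.0044 -0.0001  0.0296  0.033 ]
   0.006 (array([411.8, 339.9]), array([106.5,  33.3]), -87.7) 448
   0.019 (array([411.6, 336.6]), array([99.9, 29.4]), -89.0) 433
jig (array([555.2,  -4.9]), array([237.7, 188.6]), -28.6) 6149 0.011277240815855004
```

View pics/jig.png

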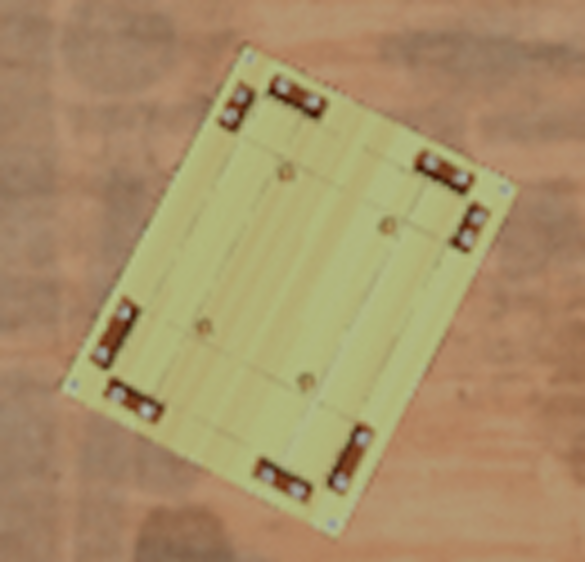

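View pics/parts.png

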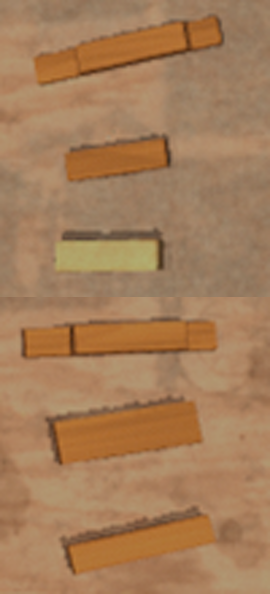

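The top view shows the jig centred near (329,264) with its wide end at the lower left: the longer side strips are at about (290,275) and (342,303). Both stiles have their longer lap on the left. The left column is stile, odd rail, offcut. The right column is stile, wide bottom rail, top rail.

```bash
cat >> h.py <<'E'
def go(x,y,z,psi):
    s=sense();R=np.array(s["ee_rot"]);p=np.array(s["tcp_pos"])
    c,q=np.cos(np.radians(psi)),np.sin(np.radians(psi))
    G=np.array([[c,q,0],[q,-c,0],[0,0,-1.]])
    w=cv2.Rodrigues(R.T@G)[0].ravel(); 
    print("t",s["time_s"],"turn rad",w.round(3),"then shift cm",(G.T@(np.array([x,y,z])-p)*100).round(2),"grip",round(s["gripper_width"]*8.7,2),round(float(s["gripper_force"]),1),"F",np.round(s["wrist_force"],1))
E
python3 - <<'E'
from h import *
go(.6165,.3255,.12,-78.7)
E
```

```text
t 0.1 turn rad [ 2.000e-03 -1.000e-03  1.053e+00] then shift cm [ 34.41 -35.91  10.16] grip 8.71 0.0 F [ 0.1  0.2 -0.1]
```

Request:
drive_tool --rows '[{"az": 0.117}, {"az": 0.117}, {"az": 0.117}, {"az": 0.117}, {"az": 0.117}, {"az": 0.117}, {"az": 0.117}, {"az": 0.117}, {"az": 0.117}]'

```text
invalid input at $.rows[0]: expected keys tx, ty, tz, ax, ay, az, claw
```

Request:
drive_tool --rows '[{"tx": 2.2, "ty": -2.3}, {"tx": 2.2, "ty": -2.3}, {"tx": 2.2, "ty": -2.3}, {"tx": 2.2, "ty": -2.3}, {"tx": 2.2, "ty": -2.3}, {"tx": 2.2, "ty": -2.3}, {"tx": 2.2, "ty": -2.3}, {"tx": 2.2, "ty": -2.3}, {"tx": 2.2, "ty": -2.3}]'

```text
invalid input at $.rows[0]: expected keys tx, ty, tz, ax, ay, az, claw
```

Request:
drive_tool --rows '[{"tx": 2.2, "ty": -2.3, "claw": 5.0}, {"tx": 2.2, "ty": -2.3, "tz": 1.2}, {"tx": 2.2, "ty": -2.3, "tz": 1.2}, {"tx": 2.2, "ty": -2.3, "tz": 1.2}, {"tx": 2.2, "ty": -2.3, "tz": 1.2}, {"tx": 2.2, "ty": -2.3, "tz": 1.2}, {"tx": 1.4, "ty": -1.4, "tz": 1.2}, {"claw": 5.0, "tz": 1.2}, {"claw": 5.0, "tz": 1}]'

```text
invalid input at $.rows[0]: expected keys tx, ty, tz, ax, ay, az, claw
```

```bash
python3 - <<'E'
from h import *
go(.6165,.3255,.005,-78.7); print(sense()["joints"])
E
```

```text
t 0.1 turn rad [ 2.000e-03 -1.000e-03  1.053e+00] then shift cm [ 34.41 -35.91  21.66] grip 8.71 0.0 F [ 0.1  0.2 -0.1]
[ 8.64348989e+01  2.20859044e+01  3.87584503e-01 -2.50440247e-02
 -6.84116875e+01 -1.48150317e+01]
```

Request:
drive_tool --rows '[{"tx": 0, "ty": 0, "tz": 0, "ax": 0, "ay": 0, "az": 0.117, "claw": 8.7}, {"tx": 0, "ty": 0, "tz": 0, "ax": 0, "ay": 0, "az": 0.117, "claw": 8.7}, {"tx": 0, "ty": 0, "tz": 0, "ax": 0, "ay": 0, "az": 0.117, "claw": 8.7}, {"tx": 0, "ty": 0, "tz": 0, "ax": 0, "ay": 0, "az": 0.117, "claw": 8.7}, {"tx": 0, "ty": 0, "tz": 0, "ax": 0, "ay": 0, "az": 0.117, "claw": 8.7}, {"tx": 0, "ty": 0, "tz": 0, "ax": 0, "ay": 0, "az": 0.117, "claw": 8.7}, {"tx": 0, "ty": 0, "tz": 0, "ax": 0, "ay": 0, "az": 0.117, "claw": 8.7}, {"tx": 0, "ty": 0, "tz": 0, "ax": 0, "ay": 0, "az": 0.117, "claw": 8.7}, {"tx": 0, "ty": 0, "tz": 0, "ax": 0, "ay": 0, "az": 0.117, "claw": 8.7}]'

```text
time_s: 0.85
tcp_pos: [0.1969, 0.5928, 0.2219]
ee_rot: [[0.19, -0.982, -0.0], [-0.982, -0.19, -0.001], [0.001, 0.001, -1.0]]
wrist_force: [-0.2, 0.0, -0.9]
gripper_width: 0.999
gripper_force: 0.0
```

Request:
drive_tool --rows '[{"tx": 2.3, "ty": -2.4, "tz": 0, "ax": 0, "ay": 0, "az": 0, "claw": 8.7}, {"tx": 2.3, "ty": -2.4, "tz": 0, "ax": 0, "ay": 0, "az": 0, "claw": 8.7}, {"tx": 2.3, "ty": -2.4, "tz": 0, "ax": 0, "ay": 0, "az": 0, "claw": 8.7}, {"tx": 2.3, "ty": -2.4, "tz": 0, "ax": 0, "ay": 0, "az": 0, "claw": 8.7}, {"tx": 2.3, "ty": -2.4, "tz": 0, "ax": 0, "ay": 0, "az": 0, "claw": 8.7}, {"tx": 2.3, "ty": -2.4, "tz": 0, "ax": 0, "ay": 0, "az": 0, "claw": 8.7}, {"tx": 2.3, "ty": -2.4, "tz": 0, "ax": 0, "ay": 0, "az": 0, "claw": 8.7}, {"tx": 2.3, "ty": -2.4, "tz": 0, "ax": 0, "ay": 0, "az": 0, "claw": 8.7}, {"tx": 2.3, "ty": -2.4, "tz": 0, "ax": 0, "ay": 0, "az": 0, "claw": 8.7}, {"tx": 2.3, "ty": -2.4, "tz": 0, "ax": 0, "ay": 0, "az": 0, "claw": 8.7}]'

```text
time_s: 1.68
tcp_pos: [0.4784, 0.4133, 0.222]
ee_rot: [[0.196, -0.981, -0.001], [-0.981, -0.196, -0.001], [0.0, 0.001, -1.0]]
wrist_force: [-0.1, 0.5, -0.8]
gripper_width: 0.999
gripper_force: 0.0
```

Request:
drive_tool --rows '[{"tx": 2.3, "ty": -2.4, "tz": 1, "ax": 0, "ay": 0, "az": 0, "claw": 5}, {"tx": 2.3, "ty": -2.4, "tz": 2, "ax": 0, "ay": 0, "az": 0, "claw": 5}, {"tx": 2.3, "ty": -2.4, "tz": 2, "ax": 0, "ay": 0, "az": 0, "claw": 5}, {"tx": 2.3, "ty": -2.4, "tz": 2, "ax": 0, "ay": 0, "az": 0, "claw": 5}, {"tx": 2.2, "ty": -2.3, "tz": 2, "ax": 0, "ay": 0, "az": 0, "claw": 5}, {"tx": 0, "ty": 0, "tz": 1, "ax": 0, "ay": 0, "az": 0, "claw": 5}, {"tx": 0, "ty": 0, "tz": 0, "ax": 0, "ay": 0, "az": 0, "claw": 5}, {"tx": 0, "ty": 0, "tz": 0, "ax": 0, "ay": 0, "az": 0, "claw": 5}]'

```text
time_s: 2.35
tcp_pos: [0.616, 0.3256, 0.1215]
ee_rot: [[0.195, -0.981, -0.002], [-0.981, -0.195, -0.002], [0.001, 0.002, -1.0]]
wrist_force: [0.0, -0.2, 0.8]
gripper_width: 0.589
gripper_force: 0.0
```

```bash
python3 - <<'E'
from h import *
go(.6165,.3255,.005,-78.7); print(sense()["joints"])
E
```

```text
t 2.35 turn rad [ 0.002 -0.001 -0.001] then shift cm [ 0.02 -0.05 11.65] grip 5.12 0.0 F [ 0.  -0.2  0.8]
[ 4.11228954e+01  3.33018391e+01  4.25760441e+00 -1.96193234e-03
 -6.10956637e+01 -2.98542705e+01]
```

Request:
drive_tool --rows '[{"tx": 0, "ty": 0, "tz": 2.4, "ax": 0, "ay": 0, "az": 0, "claw": 5}, {"tx": 0, "ty": 0, "tz": 2.4, "ax": 0, "ay": 0, "az": 0, "claw": 5}, {"tx": 0, "ty": 0, "tz": 2.4, "ax": 0, "ay": 0, "az": 0, "claw": 5}, {"tx": 0, "ty": 0, "tz": 2, "ax": 0, "ay": 0, "az": 0, "claw": 5}, {"tx": 0, "ty": 0, "tz": 1.5, "ax": 0, "ay": 0, "az": 0, "claw": 5}, {"tx": 0, "ty": 0, "tz": 0.9, "ax": 0, "ay": 0, "az": 0, "claw": 5}, {"tx": 0, "ty": 0, "tz": 0, "ax": 0, "ay": 0, "az": 0, "claw": 2}, {"tx": 0, "ty": 0, "tz": 0, "ax": 0, "ay": 0, "az": 0, "claw": 2}, {"tx": 0, "ty": 0, "tz": 0, "ax": 0, "ay": 0, "az": 0, "claw": 2}, {"tx": 0, "ty": 0, "tz": 0, "ax": 0, "ay": 0, "az": 0, "claw": 2}]'

```text
time_s: 3.18
tcp_pos: [0.6169, 0.3268, 0.0085]
ee_rot: [[0.196, -0.981, 0.002], [-0.981, -0.196, 0.002], [-0.001, -0.002, -1.0]]
wrist_force: [-1.5, 0.8, 1.5]
gripper_width: 0.353
gripper_force: 0.6
```

```bash
python3 - <<'E'
from h import *
go(.582,.0443,.12,-28.6)
E
```

```text
t 3.1833 turn rad [-0.003  0.    -0.874] then shift cm [ 10.46  26.48 -11.15] grip 3.07 0.6 F [-1.5  0.8  1.5]
```

Request:
drive_tool --rows '[{"tx": 0, "ty": 0, "tz": 0, "ax": 0, "ay": 0, "az": 0, "claw": 2}, {"tx": 0, "ty": 0, "tz": 0, "ax": 0, "ay": 0, "az": 0, "claw": 2}, {"tx": 0, "ty": 0, "tz": 0, "ax": 0, "ay": 0, "az": 0, "claw": 2}, {"tx": 0, "ty": 0, "tz": -1, "ax": 0, "ay": 0, "az": 0, "claw": 2}, {"tx": 0, "ty": 0, "tz": -2, "ax": 0, "ay": 0, "az": 0, "claw": 2}, {"tx": 0, "ty": 0, "tz": -2, "ax": 0, "ay": 0, "az": 0, "claw": 2}, {"tx": 0, "ty": 0, "tz": -2, "ax": 0, "ay": 0, "az": 0, "claw": 2}, {"tx": 0, "ty": 0, "tz": -2, "ax": 0, "ay": 0, "az": 0, "claw": 2}, {"tx": 0, "ty": 0, "tz": -1, "ax": 0, "ay": 0, "az": 0, "claw": 2}]'

```text
time_s: 3.93
tcp_pos: [0.6178, 0.3265, 0.1099]
ee_rot: [[0.196, -0.981, 0.004], [-0.981, -0.196, 0.002], [-0.002, -0.005, -1.0]]
wrist_force: [0.4, 0.2, 0.5]
gripper_width: 0.314
gripper_force: 30.0
```

Request:
drive_tool --rows '[{"tx": 0, "ty": 0, "tz": 0, "ax": 0, "ay": 0, "az": -0.06, "claw": 2}, {"tx": 0, "ty": 0, "tz": 0, "ax": 0, "ay": 0, "az": -0.09, "claw": 2}, {"tx": 0, "ty": 0, "tz": 0, "ax": 0, "ay": 0, "az": -0.1, "claw": 2}, {"tx": 0, "ty": 0, "tz": 0, "ax": 0, "ay": 0, "az": -0.1, "claw": 2}, {"tx": 0, "ty": 0, "tz": 0, "ax": 0, "ay": 0, "az": -0.1, "claw": 2}, {"tx": 0, "ty": 0, "tz": 0, "ax": 0, "ay": 0, "az": -0.1, "claw": 2}, {"tx": 0, "ty": 0, "tz": 0, "ax": 0, "ay": 0, "az": -0.1, "claw": 2}, {"tx": 0, "ty": 0, "tz": 0, "ax": 0, "ay": 0, "az": -0.1, "claw": 2}, {"tx": 0, "ty": 0, "tz": 0, "ax": 0, "ay": 0, "az": -0.09, "claw": 2}, {"tx": 0, "ty": 0, "tz": 0, "ax": 0, "ay": 0, "az": -0.034, "claw": 2}]'

```text
time_s: 4.77
tcp_pos: [0.6163, 0.3257, 0.106]
ee_rot: [[0.879, -0.476, -0.001], [-0.476, -0.879, -0.0], [-0.0, 0.001, -1.0]]
wrist_force: [-0.3, -0.3, -0.9]
gripper_width: 0.321
gripper_force: 30.0
```

Request:
drive_tool --rows '[{"tx": 0.8, "ty": 2, "tz": 0, "ax": 0, "ay": 0, "az": 0, "claw": 2}, {"tx": 1.1, "ty": 2.8, "tz": 0, "ax": 0, "ay": 0, "az": 0, "claw": 2}, {"tx": 1.2, "ty": 3, "tz": 0, "ax": 0, "ay": 0, "az": 0, "claw": 2}, {"tx": 1.2, "ty": 3, "tz": 0, "ax": 0, "ay": 0, "az": 0, "claw": 2}, {"tx": 1.2, "ty": 3, "tz": 0, "ax": 0, "ay": 0, "az": 0, "claw": 2}, {"tx": 1.2, "ty": 3, "tz": 0, "ax": 0, "ay": 0, "az": 0, "claw": 2}, {"tx": 1.2, "ty": 3, "tz": 0, "ax": 0, "ay": 0, "az": 0, "claw": 2}, {"tx": 1.2, "ty": 3, "tz": 0, "ax": 0, "ay": 0, "az": 0, "claw": 2}, {"tx": 0.9, "ty": 2.4, "tz": 0, "ax": 0, "ay": 0, "az": 0, "claw": 2}, {"tx": 0.4, "ty": 1.3, "tz": 0, "ax": 0, "ay": 0, "az": 0, "claw": 2}]'

```text
time_s: 5.6
tcp_pos: [0.5796, 0.0407, 0.1063]
ee_rot: [[0.876, -0.482, -0.001], [-0.482, -0.876, -0.0], [-0.001, 0.001, -1.0]]
wrist_force: [0.5, 0.5, -1.4]
gripper_width: 0.32
gripper_force: 30.0
```

Request:
drive_tool --rows '[{"tx": 0, "ty": 0, "tz": 2, "ax": 0, "ay": 0, "az": 0, "claw": 2}, {"tx": 0, "ty": 0, "tz": 2, "ax": 0, "ay": 0, "az": 0, "claw": 2}, {"tx": 0, "ty": 0, "tz": 1.5, "ax": 0, "ay": 0, "az": 0, "claw": 2}, {"tx": 0, "ty": 0, "tz": 0, "ax": 0, "ay": 0, "az": 0, "claw": 2}, {"tx": 0, "ty": 0, "tz": 0, "ax": 0, "ay": 0, "az": 0, "claw": 2}, {"tx": 0, "ty": 0, "tz": 0, "ax": 0, "ay": 0, "az": 0, "claw": 2}]'

```text
time_s: 6.1
tcp_pos: [0.5816, 0.044, 0.0524]
ee_rot: [[0.878, -0.479, 0.002], [-0.479, -0.878, 0.0], [0.001, -0.001, -1.0]]
wrist_force: [-0.5, 0.7, -1.8]
gripper_width: 0.32
gripper_force: 30.0
```

```bash
python3 - <<'E'
from h import *
go(.582,.0443,.05,-28.6)
for n in("scene","top"):
    p,d=capture(n); cv2.imwrite(f"pics/{n}1.png",p[:,:,::-1]); np.save(f"{n}1.npy",d)
a=cv2.imread("pics/scene1.png")[190:330,200:400];b=cv2.imread("pics/top1.png")[190:340,255:415]
cv2.imwrite("pics/c1.png",np.vstack([cv2.resize(a,(400,280)),cv2.resize(b,(320,300)).copy() if 0 else cv2.resize(b,(400,310))]))
E
```

```text
t 6.1 turn rad [-0.001 -0.001  0.   ] then shift cm [ 0.02 -0.04  0.24] grip 2.78 30.0 F [-0.5  0.7 -1.8]
```

View pics/c1.png

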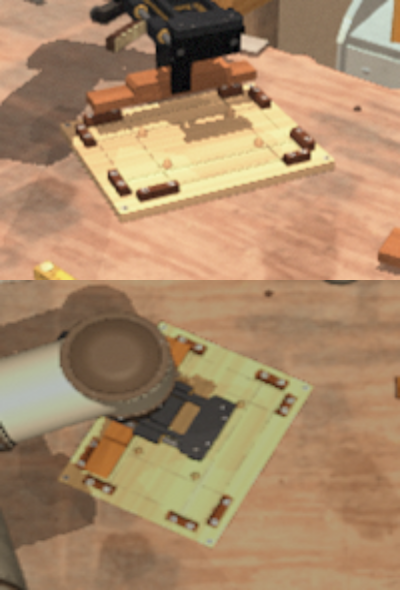

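The stile is held level over its slot, with the long lap at the wide (lower-left) end. I'll measure its pose in the jig frame.

```bash
cat >> h.py <<'E'
JC=np.array([.5552,-.0049]);JA=np.radians(151.4)
def jig(P):
    q=P[...,:2]-JC; c,s=np.cos(JA),np.sin(JA)
    return np.stack([q[...,0]*c+q[...,1]*s,-q[...,0]*s+q[...,1]*c,P[...,2]],-1)
def wood(n,k):
    p=cv2.imread(f"pics/{n}{k}.png");h=cv2.cvtColor(p,cv2.COLOR_BGR2HSV)
    return p,cv2.inRange(h,(9,150,90),(18,255,255))>0,jig(cloud(n,np.load(f"{n}{k}.npy")))
E
python3 - <<'E'
from h import *
for n in("scene","top"):
    p,m,J=wood(n,1)
    m&=(np.abs(J[...,0])<.14)&(np.abs(J[...,1]+.056)<.03)&(J[...,2]>.03)&(J[...,2]<.08)
    Q=J[m]*1000
    print(n,len(Q),np.percentile(Q,[0.5,2,50,98,99.5],axis=0).round(1).tolist())
    for lo,hi in((-100,-66),(55,100)):
        s=Q[(Q[:,0]>lo)&(Q[:,0]<hi)]
        if len(s)>5: print(lo,len(s),np.percentile(s,[1,50,99],axis=0).round(1).tolist())
# jig strips/dowel check from the clean view: dark strips centroid
p=cv2.imread("pics/top0.png");h=cv2.cvtColor(p,cv2.COLOR_BGR2HSV);J=jig(cloud("top",np.load("top0.npy")))
m=((h[...,2]<120)&(np.abs(J[...,0])<.112)&(np.abs(J[...,1])<.088)).astype(np.uint8)
n,L,st,c=cv2.connectedComponentsWithStats(cv2.morphologyEx(m,cv2.MORPH_CLOSE,np.ones((3,3))))
for i in range(1,n):
    if st[i,4]>15: print(st[i,4],(jig(ray("top",c[i:i+1],.02))*1000).round(1))
E
```

```text
scene 816 [[-93.7, -70.2, 45.1], [-90.0, -67.0, 47.4], [20.1, -43.4, 56.9], [92.4, -37.3, 69.4], [93.7, -36.7, 70.4]]
-100 95 [[-95.2, -68.2, 48.4], [-81.2, -46.3, 55.5], [-67.2, -37.2, 58.7]]
55 187 [[55.6, -67.3, 44.6], [76.7, -46.3, 54.9], [93.9, -37.1, 57.6]]
top 339 [[-96.7, -70.8, 49.9], [-94.4, -70.5, 51.1], [51.9, -56.3, 56.7], [91.3, -44.1, 71.5], [92.5, -43.7, 72.8]]
-100 63 [[-97.1, -68.2, 50.1], [-87.1, -52.2, 55.9], [-70.4, -44.3, 60.9]]
55 157 [[55.6, -70.6, 50.3], [73.8, -57.0, 55.8], [92.5, -43.8, 61.7]]
29 [[-100.5  -48.5   20. ]]
19 [[-78.9 -75.6  20. ]]
27 [[-100.3   50.6   20. ]]
22 [[-77.3  76.3  20. ]]
38 [[ 73.9 -75.7  20. ]]
29 [[101.  -48.9  20. ]]
30 [[73.1 76.8 20. ]]
28 [[101.   49.7  20. ]]
```

Request:
drive_tool --rows '[{"tx": -0.15, "ty": 0.05, "tz": 0, "ax": 0, "ay": 0, "az": 0, "claw": 2}, {"tx": 0, "ty": 0, "tz": 0.6, "ax": 0, "ay": 0, "az": 0, "claw": 2}, {"tx": 0, "ty": 0, "tz": 0.6, "ax": 0, "ay": 0, "az": 0, "claw": 2}, {"tx": 0, "ty": 0, "tz": 0.5, "ax": 0, "ay": 0, "az": 0, "claw": 2}, {"tx": 0, "ty": 0, "tz": 0.5, "ax": 0, "ay": 0, "az": 0, "claw": 2}, {"tx": 0, "ty": 0, "tz": 0.5, "ax": 0, "ay": 0, "az": 0, "claw": 2}, {"tx": 0, "ty": 0, "tz": 0.3, "ax": 0, "ay": 0, "az": 0, "claw": 2}, {"tx": 0, "ty": 0, "tz": 0.2, "ax": 0, "ay": 0, "az": 0, "claw": 2}, {"tx": 0, "ty": 0, "tz": 0, "ax": 0, "ay": 0, "az": 0, "claw": 2}, {"tx": 0, "ty": 0, "tz": 0, "ax": 0, "ay": 0, "az": 0, "claw": 2}]'

```text
time_s: 7.03
tcp_pos: [0.5787, 0.0437, 0.0202]
ee_rot: [[0.878, -0.479, -0.001], [-0.479, -0.878, -0.001], [-0.001, 0.001, -1.0]]
wrist_force: [-3.5, 0.0, 5.5]
gripper_width: 0.32
gripper_force: 30.0
```

Request:
drive_tool --rows '[{"tx": 0, "ty": 0, "tz": 0, "ax": 0, "ay": 0, "az": 0, "claw": 4.2}, {"tx": 0, "ty": 0, "tz": 0, "ax": 0, "ay": 0, "az": 0, "claw": 4.2}, {"tx": 0, "ty": 0, "tz": 0, "ax": 0, "ay": 0, "az": 0, "claw": 4.2}, {"tx": 0, "ty": 0, "tz": 0, "ax": 0, "ay": 0, "az": 0, "claw": 4.2}, {"tx": 0, "ty": 0, "tz": -1, "ax": 0, "ay": 0, "az": 0, "claw": 4.2}, {"tx": 0, "ty": 0, "tz": -2, "ax": 0, "ay": 0, "az": 0, "claw": 4.2}, {"tx": 0, "ty": 0, "tz": -3, "ax": 0, "ay": 0, "az": 0, "claw": 5}, {"tx": 0, "ty": 0, "tz": -3, "ax": 0, "ay": 0, "az": 0, "claw": 5}, {"tx": 0, "ty": 0, "tz": -2, "ax": 0, "ay": 0, "az": 0, "claw": 5}]'

```text
time_s: 7.78
tcp_pos: [0.5805, 0.044, 0.1333]
ee_rot: [[0.878, -0.479, 0.004], [-0.479, -0.878, 0.001], [0.004, -0.003, -1.0]]
wrist_force: [0.7, -0.6, -0.3]
gripper_width: 0.562
gripper_force: 0.0
```

```bash
python3 - <<'E'
from h import *
go(.615,-.3297,.12,-88.3)
E
```

```text
t 7.7833 turn rad [-0.004 -0.002  1.042] then shift cm [37.46 -2.34  1.33] grip 4.89 0.0 F [ 0.7 -0.6 -0.3]
```

Request:
drive_tool --rows '[{"tx": 0, "ty": 0, "tz": -2, "ax": 0, "ay": 0, "az": 0.104, "claw": 5}, {"tx": 0, "ty": 0, "tz": -2, "ax": 0, "ay": 0, "az": 0.104, "claw": 5}, {"tx": 0, "ty": 0, "tz": -2, "ax": 0, "ay": 0, "az": 0.104, "claw": 5}, {"tx": 0, "ty": 0, "tz": -2, "ax": 0, "ay": 0, "az": 0.104, "claw": 5}, {"tx": 0, "ty": 0, "tz": -2, "ax": 0, "ay": 0, "az": 0.104, "claw": 5}, {"tx": 0, "ty": 0, "tz": 0, "ax": 0, "ay": 0, "az": 0.104, "claw": 5}, {"tx": 0, "ty": 0, "tz": 0, "ax": 0, "ay": 0, "az": 0.104, "claw": 5}, {"tx": 0, "ty": 0, "tz": 0, "ax": 0, "ay": 0, "az": 0.104, "claw": 5}, {"tx": 0, "ty": 0, "tz": 0, "ax": 0, "ay": 0, "az": 0.104, "claw": 5}, {"tx": 0, "ty": 0, "tz": 0, "ax": 0, "ay": 0, "az": 0.104, "claw": 5}]'

```text
time_s: 8.62
tcp_pos: [0.5791, 0.0438, 0.2304]
ee_rot: [[0.026, -1.0, 0.001], [-1.0, -0.026, 0.0], [-0.0, -0.001, -1.0]]
wrist_force: [0.4, -0.4, -0.2]
gripper_width: 0.57
gripper_force: 0.0
```

Request:
drive_tool --rows '[{"tx": 3.75, "ty": -0.23, "tz": 0, "ax": 0, "ay": 0, "az": 0, "claw": 5}, {"tx": 3.75, "ty": -0.23, "tz": 0, "ax": 0, "ay": 0, "az": 0, "claw": 5}, {"tx": 3.75, "ty": -0.23, "tz": 0, "ax": 0, "ay": 0, "az": 0, "claw": 5}, {"tx": 3.75, "ty": -0.23, "tz": 0, "ax": 0, "ay": 0, "az": 0, "claw": 5}, {"tx": 3.75, "ty": -0.23, "tz": 0, "ax": 0, "ay": 0, "az": 0, "claw": 5}, {"tx": 3.75, "ty": -0.23, "tz": 0, "ax": 0, "ay": 0, "az": 0, "claw": 5}, {"tx": 3.75, "ty": -0.23, "tz": 0, "ax": 0, "ay": 0, "az": 0, "claw": 5}, {"tx": 3.75, "ty": -0.23, "tz": 0, "ax": 0, "ay": 0, "az": 0, "claw": 5}, {"tx": 3.75, "ty": -0.23, "tz": 0, "ax": 0, "ay": 0, "az": 0, "claw": 5}, {"tx": 3.75, "ty": -0.23, "tz": 0, "ax": 0, "ay": 0, "az": 0, "claw": 5}]'

```text
time_s: 9.45
tcp_pos: [0.6135, -0.3321, 0.2304]
ee_rot: [[0.031, -1.0, 0.001], [-1.0, -0.031, -0.0], [0.0, -0.0, -1.0]]
wrist_force: [0.8, 0.6, 0.5]
gripper_width: 0.578
gripper_force: 0.0
```

Request:
drive_tool --rows '[{"tx": 0, "ty": 0, "tz": 3, "ax": 0, "ay": 0, "az": 0, "claw": 5}, {"tx": 0, "ty": 0, "tz": 3, "ax": 0, "ay": 0, "az": 0, "claw": 5}, {"tx": 0, "ty": 0, "tz": 3, "ax": 0, "ay": 0, "az": 0, "claw": 5}, {"tx": 0, "ty": 0, "tz": 3, "ax": 0, "ay": 0, "az": 0, "claw": 5}, {"tx": 0, "ty": 0, "tz": 3, "ax": 0, "ay": 0, "az": 0, "claw": 5}, {"tx": 0, "ty": 0, "tz": 1, "ax": 0, "ay": 0, "az": 0, "claw": 5}, {"tx": 0, "ty": 0, "tz": 0, "ax": 0, "ay": 0, "az": 0, "claw": 5}, {"tx": 0, "ty": 0, "tz": 0, "ax": 0, "ay": 0, "az": 0, "claw": 5}]'

```text
time_s: 10.12
tcp_pos: [0.6144, -0.3307, 0.0706]
ee_rot: [[0.032, -0.999, 0.001], [-0.999, -0.032, -0.001], [0.001, -0.001, -1.0]]
wrist_force: [-0.3, -0.1, 0.5]
gripper_width: 0.572
gripper_force: 0.0
```

```bash
python3 - <<'E'
from h import *
go(.615,-.3297,.005,-88.3)
for n in("scene","top"):
    p,d=capture(n); cv2.imwrite(f"pics/{n}2.png",p[:,:,::-1]); np.save(f"{n}2.npy",d)
    p,m,J=wood(n,2)
    m&=(np.abs(J[...,0])<.14)&(np.abs(J[...,1]+.056)<.03)&(J[...,2]>.014)&(J[...,2]<.08)
    Q=J[m]*1000
    print(n,np.percentile(Q,[0.5,2,50,98,99.5],axis=0).round(1).tolist())
    s=Q[(Q[:,2]>30)]; print(rect(s[:,:2]/1000), np.percentile(s[:,2],[5,50,95]))
b=cv2.imread("pics/top2.png")[200:330,265:395]; cv2.imwrite("pics/c2.png",cv2.resize(b,None,fx=3.5,fy=3.5))
E
```

```text
t 10.1167 turn rad [-0.001 -0.001  0.002] then shift cm [-0.09 -0.06  6.56] grip 4.97 0.0 F [-0.3 -0.1  0.5]
scene [[-101.2, -75.2, 15.1], [-97.9, -71.5, 15.9], [5.1, -42.4, 25.1], [93.4, -35.7, 37.3], [96.1, -34.8, 37.7]]
(array([ -4.4, -50.9]), array([111.9,  33.3]), 0.9) [31.30127368 35.27568488 37.31149603]
top [[-104.7, -82.5, 15.3], [-99.1, -73.7, 17.1], [2.5, -55.6, 32.1], [95.1, -41.6, 39.3], [104.0, -34.9, 41.0]]
(array([ 13.9, -55.7]), array([156.2,  28.2]), -0.0) [31.25635863 35.17510582 38.9292091 ]
```

View pics/c2.png

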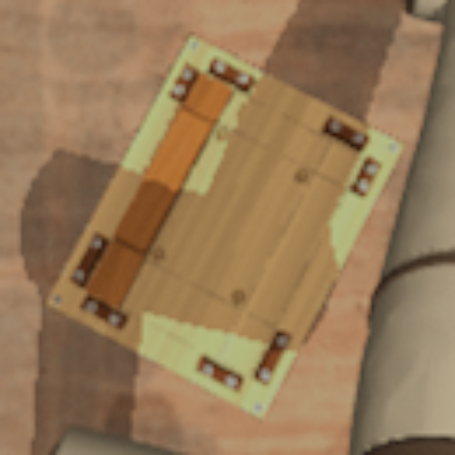

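Stile 1 lies home between its strips, on the left side of the crop, with its top at about 36 mm. Next I'll pick stile 2.

Request:
drive_tool --rows '[{"tx": -0.1, "ty": 0, "tz": 2, "ax": 0, "ay": 0, "az": 0, "claw": 5}, {"tx": 0, "ty": 0, "tz": 2, "ax": 0, "ay": 0, "az": 0, "claw": 5}, {"tx": 0, "ty": 0, "tz": 1.5, "ax": 0, "ay": 0, "az": 0, "claw": 5}, {"tx": 0, "ty": 0, "tz": 0.8, "ax": 0, "ay": 0, "az": 0, "claw": 5}, {"tx": 0, "ty": 0, "tz": 0, "ax": 0, "ay": 0, "az": 0, "claw": 2}, {"tx": 0, "ty": 0, "tz": 0, "ax": 0, "ay": 0, "az": 0, "claw": 2}, {"tx": 0, "ty": 0, "tz": 0, "ax": 0, "ay": 0, "az": 0, "claw": 2}, {"tx": 0, "ty": 0, "tz": 0, "ax": 0, "ay": 0, "az": 0, "claw": 2}, {"tx": 0, "ty": 0, "tz": 0, "ax": 0, "ay": 0, "az": 0, "claw": 2}, {"tx": 0, "ty": 0, "tz": 0, "ax": 0, "ay": 0, "az": 0, "claw": 2}]'

```text
time_s: 11.05
tcp_pos: [0.6141, -0.3296, 0.0082]
ee_rot: [[0.031, -1.0, 0.001], [-1.0, -0.031, -0.001], [0.001, -0.001, -1.0]]
wrist_force: [-1.7, 1.2, 6.0]
gripper_width: 0.321
gripper_force: 30.0
```

Request:
drive_tool --rows '[{"tx": 0, "ty": 0, "tz": 0, "ax": 0, "ay": 0, "az": 0, "claw": 2}, {"tx": 0, "ty": 0, "tz": 0, "ax": 0, "ay": 0, "az": 0, "claw": 2}, {"tx": 0, "ty": 0, "tz": -1, "ax": 0, "ay": 0, "az": 0, "claw": 2}, {"tx": 0, "ty": 0, "tz": -2, "ax": 0, "ay": 0, "az": 0, "claw": 2}, {"tx": 0, "ty": 0, "tz": -3, "ax": 0, "ay": 0, "az": 0, "claw": 2}, {"tx": 0, "ty": 0, "tz": -3, "ax": 0, "ay": 0, "az": 0, "claw": 2}, {"tx": 0, "ty": 0, "tz": -1.5, "ax": 0, "ay": 0, "az": 0, "claw": 2}, {"tx": 0, "ty": 0, "tz": 0, "ax": 0, "ay": 0, "az": 0, "claw": 2}]'

```text
time_s: 11.72
tcp_pos: [0.6167, -0.3303, 0.1173]
ee_rot: [[0.032, -0.999, 0.01], [-0.999, -0.032, -0.004], [0.004, -0.01, -1.0]]
wrist_force: [1.4, 0.2, -0.3]
gripper_width: 0.319
gripper_force: 30.0
```

```bash
python3 - <<'E'
from h import *
go(.5284,-.0541,.12,-28.6)
E
```

```text
t 11.7167 turn rad [-0.007 -0.009 -1.04 ] then shift cm [-20.97 -20.02  -0.27] grip 2.77 30.0 F [ 1.4  0.2 -0.3]
```

Request:
drive_tool --rows '[{"tx": 0, "ty": 0, "tz": 0, "ax": 0, "ay": 0, "az": -0.08, "claw": 2}, {"tx": 0, "ty": 0, "tz": 0, "ax": 0, "ay": 0, "az": -0.11, "claw": 2}, {"tx": 0, "ty": 0, "tz": 0, "ax": 0, "ay": 0, "az": -0.12, "claw": 2}, {"tx": 0, "ty": 0, "tz": 0, "ax": 0, "ay": 0, "az": -0.12, "claw": 2}, {"tx": 0, "ty": 0, "tz": 0, "ax": 0, "ay": 0, "az": -0.12, "claw": 2}, {"tx": 0, "ty": 0, "tz": 0, "ax": 0, "ay": 0, "az": -0.12, "claw": 2}, {"tx": 0, "ty": 0, "tz": 0, "ax": 0, "ay": 0, "az": -0.12, "claw": 2}, {"tx": 0, "ty": 0, "tz": 0, "ax": 0, "ay": 0, "az": -0.12, "claw": 2}, {"tx": 0, "ty": 0, "tz": 0, "ax": 0, "ay": 0, "az": -0.09, "claw": 2}, {"tx": 0, "ty": 0, "tz": 0, "ax": 0, "ay": 0, "az": -0.04, "claw": 2}]'

```text
time_s: 12.55
tcp_pos: [0.6131, -0.3287, 0.1099]
ee_rot: [[0.879, -0.476, -0.002], [-0.476, -0.879, 0.001], [-0.002, -0.0, -1.0]]
wrist_force: [-0.3, 0.2, -1.2]
gripper_width: 0.321
gripper_force: 30.0
```

Request:
drive_tool --rows '[{"tx": -1.5, "ty": -1.4, "tz": 0, "ax": 0, "ay": 0, "az": 0, "claw": 2}, {"tx": -2.2, "ty": -2.1, "tz": 0, "ax": 0, "ay": 0, "az": 0, "claw": 2}, {"tx": -2.4, "ty": -2.3, "tz": 0, "ax": 0, "ay": 0, "az": 0, "claw": 2}, {"tx": -2.4, "ty": -2.3, "tz": 0, "ax": 0, "ay": 0, "az": 0, "claw": 2}, {"tx": -2.4, "ty": -2.3, "tz": 0, "ax": 0, "ay": 0, "az": 0, "claw": 2}, {"tx": -2.4, "ty": -2.3, "tz": 0, "ax": 0, "ay": 0, "az": 0, "claw": 2}, {"tx": -2.4, "ty": -2.3, "tz": 0, "ax": 0, "ay": 0, "az": 0, "claw": 2}, {"tx": -2.4, "ty": -2.3, "tz": 0, "ax": 0, "ay": 0, "az": 0, "claw": 2}, {"tx": -1.9, "ty": -1.8, "tz": 0, "ax": 0, "ay": 0, "az": 0, "claw": 2}, {"tx": -1, "ty": -0.9, "tz": 0, "ax": 0, "ay": 0, "az": 0, "claw": 2}]'

```text
time_s: 13.38
tcp_pos: [0.5235, -0.0506, 0.1107]
ee_rot: [[0.879, -0.478, -0.002], [-0.478, -0.879, 0.001], [-0.002, 0.0, -1.0]]
wrist_force: [0.4, -0.5, -1.5]
gripper_width: 0.318
gripper_force: 30.0
```

Request:
drive_tool --rows '[{"tx": 0, "ty": 0, "tz": 2, "ax": 0, "ay": 0, "az": 0, "claw": 2}, {"tx": 0, "ty": 0, "tz": 2.5, "ax": 0, "ay": 0, "az": 0, "claw": 2}, {"tx": 0, "ty": 0, "tz": 1.5, "ax": 0, "ay": 0, "az": 0, "claw": 2}, {"tx": 0, "ty": 0, "tz": 0.5, "ax": 0, "ay": 0, "az": 0, "claw": 2}, {"tx": 0, "ty": 0, "tz": 0, "ax": 0, "ay": 0, "az": 0, "claw": 2}, {"tx": 0, "ty": 0, "tz": 0, "ax": 0, "ay": 0, "az": 0, "claw": 2}]'

```text
time_s: 13.88
tcp_pos: [0.5255, -0.0531, 0.0466]
ee_rot: [[0.878, -0.479, -0.0], [-0.479, -0.878, -0.0], [0.0, 0.0, -1.0]]
wrist_force: [0.1, 0.7, -0.3]
gripper_width: 0.32
gripper_force: 30.0
```

```bash
python3 - <<'E'
from h import *
go(.5284,-.0541,.0205,-28.6)
for n in("scene","top"):
    p,d=capture(n); cv2.imwrite(f"pics/{n}3.png",p[:,:,::-1]); np.save(f"{n}3.npy",d)
    p,m,J=wood(n,3)
    m&=(np.abs(J[...,0])<.14)&(np.abs(J[...,1]-.056)<.03)&(J[...,2]>.037)&(J[...,2]<.1)
    Q=J[m]*1000
    print(n,len(Q),np.percentile(Q,[0.5,2,50,98,99.5],axis=0).round(1).tolist())
    for lo,hi in((-100,-66),(55,100)):
        s=Q[(Q[:,0]>lo)&(Q[:,0]<hi)]
        if len(s)>5: print(lo,len(s),np.percentile(s,[1,50,99],axis=0).round(1).tolist())
E
```

```text
t 13.8833 turn rad [ 0.    -0.    -0.001] then shift cm [ 0.3  -0.05  2.61] grip 2.78 30.0 F [ 0.1  0.7 -0.3]
scene 927 [[-92.3, 44.1, 40.1], [-88.6, 45.2, 42.1], [26.1, 68.9, 51.0], [94.3, 73.9, 63.5], [95.9, 74.6, 64.1]]
-100 114 [[-93.1, 44.6, 39.7], [-81.2, 66.2, 49.3], [-66.6, 74.0, 52.2]]
55 234 [[55.9, 44.0, 42.2], [76.7, 64.0, 49.7], [96.0, 73.8, 52.4]]
top 244 [[30.1, 40.6, 45.5], [32.2, 41.3, 46.0], [64.0, 55.1, 51.4], [92.1, 66.7, 64.5], [93.1, 67.1, 65.6]]
55 157 [[55.5, 40.7, 45.6], [74.3, 54.2, 50.0], [93.0, 67.1, 55.6]]
```

Request:
drive_tool --rows '[{"tx": 0.15, "ty": 0.1, "tz": 0, "ax": 0, "ay": 0, "az": 0, "claw": 2}, {"tx": 0, "ty": 0, "tz": 0.5, "ax": 0, "ay": 0, "az": 0, "claw": 2}, {"tx": 0, "ty": 0, "tz": 0.5, "ax": 0, "ay": 0, "az": 0, "claw": 2}, {"tx": 0, "ty": 0, "tz": 0.4, "ax": 0, "ay": 0, "az": 0, "claw": 2}, {"tx": 0, "ty": 0, "tz": 0.4, "ax": 0, "ay": 0, "az": 0, "claw": 2}, {"tx": 0, "ty": 0, "tz": 0.4, "ax": 0, "ay": 0, "az": 0, "claw": 2}, {"tx": 0, "ty": 0, "tz": 0.4, "ax": 0, "ay": 0, "az": 0, "claw": 2}, {"tx": 0, "ty": 0, "tz": 0.1, "ax": 0, "ay": 0, "az": 0, "claw": 2}, {"tx": 0, "ty": 0, "tz": 0, "ax": 0, "ay": 0, "az": 0, "claw": 2}, {"tx": 0, "ty": 0, "tz": 0, "ax": 0, "ay": 0, "az": 0, "claw": 2}]'

```text
time_s: 14.82
tcp_pos: [0.526, -0.0547, 0.02]
ee_rot: [[0.878, -0.479, -0.0], [-0.479, -0.878, -0.0], [-0.0, 0.0, -1.0]]
wrist_force: [-2.1, 0.7, 4.7]
gripper_width: 0.317
gripper_force: 30.0
```

Request:
drive_tool --rows '[{"tx": 0, "ty": 0, "tz": 0, "ax": 0, "ay": 0, "az": 0, "claw": 4.2}, {"tx": 0, "ty": 0, "tz": 0, "ax": 0, "ay": 0, "az": 0, "claw": 4.2}, {"tx": 0, "ty": 0, "tz": 0, "ax": 0, "ay": 0, "az": 0, "claw": 4.2}, {"tx": 0, "ty": 0, "tz": 0, "ax": 0, "ay": 0, "az": 0, "claw": 4.2}, {"tx": 0, "ty": 0, "tz": -1, "ax": 0, "ay": 0, "az": 0, "claw": 4.2}, {"tx": 0, "ty": 0, "tz": -2, "ax": 0, "ay": 0, "az": 0, "claw": 4.2}, {"tx": 0, "ty": 0, "tz": -3, "ax": 0, "ay": 0, "az": 0, "claw": 6.5}, {"tx": 0, "ty": 0, "tz": -3, "ax": 0, "ay": 0, "az": 0, "claw": 6.5}, {"tx": 0, "ty": 0, "tz": -3, "ax": 0, "ay": 0, "az": 0, "claw": 6.5}, {"tx": 0, "ty": 0, "tz": -2, "ax": 0, "ay": 0, "az": 0, "claw": 6.5}]'

```text
time_s: 15.65
tcp_pos: [0.5273, -0.0547, 0.1635]
ee_rot: [[0.878, -0.479, 0.005], [-0.479, -0.878, 0.0], [0.004, -0.002, -1.0]]
wrist_force: [0.6, 0.6, 1.4]
gripper_width: 0.694
gripper_force: 0.0
```

```bash
python3 - <<'E'
from h import *
go(.521,-.3301,.07,-81.8)
E
```

```text
t 15.65 turn rad [-0.004 -0.003  0.928] then shift cm [27.17  4.55  9.35] grip 6.04 0.0 F [0.6 0.6 1.4]
```

Request:
drive_tool --rows '[{"tx": 0, "ty": 0, "tz": 0, "ax": 0, "ay": 0, "az": 0.1, "claw": 6.5}, {"tx": 0, "ty": 0, "tz": 0, "ax": 0, "ay": 0, "az": 0.12, "claw": 6.5}, {"tx": 0, "ty": 0, "tz": 0, "ax": 0, "ay": 0, "az": 0.12, "claw": 6.5}, {"tx": 0, "ty": 0, "tz": 0, "ax": 0, "ay": 0, "az": 0.12, "claw": 6.5}, {"tx": 0, "ty": 0, "tz": 0, "ax": 0, "ay": 0, "az": 0.12, "claw": 6.5}, {"tx": 0, "ty": 0, "tz": 0, "ax": 0, "ay": 0, "az": 0.12, "claw": 6.5}, {"tx": 0, "ty": 0, "tz": 0, "ax": 0, "ay": 0, "az": 0.12, "claw": 6.5}, {"tx": 0, "ty": 0, "tz": 0, "ax": 0, "ay": 0, "az": 0.108, "claw": 6.5}]'

```text
time_s: 16.32
tcp_pos: [0.5261, -0.0547, 0.1603]
ee_rot: [[0.137, -0.991, 0.001], [-0.991, -0.137, 0.0], [0.0, -0.001, -1.0]]
wrist_force: [-0.1, -0.1, 0.5]
gripper_width: 0.747
gripper_force: 0.0
```

Request:
drive_tool --rows '[{"tx": 3, "ty": 0.5, "tz": 0, "ax": 0, "ay": 0, "az": 0, "claw": 6.5}, {"tx": 3.5, "ty": 0.6, "tz": 0, "ax": 0, "ay": 0, "az": 0, "claw": 6.5}, {"tx": 3.5, "ty": 0.6, "tz": 0, "ax": 0, "ay": 0, "az": 0, "claw": 6.5}, {"tx": 3.5, "ty": 0.6, "tz": 0, "ax": 0, "ay": 0, "az": 0, "claw": 6.5}, {"tx": 3.5, "ty": 0.6, "tz": 0, "ax": 0, "ay": 0, "az": 0, "claw": 6.5}, {"tx": 3.5, "ty": 0.6, "tz": 2, "ax": 0, "ay": 0, "az": 0, "claw": 6.5}, {"tx": 3.5, "ty": 0.6, "tz": 2, "ax": 0, "ay": 0, "az": 0, "claw": 6.5}, {"tx": 2.2, "ty": 0.4, "tz": 2, "ax": 0, "ay": 0, "az": 0, "claw": 6.5}, {"tx": 1, "ty": 0.1, "tz": 2, "ax": 0, "ay": 0, "az": 0, "claw": 6.5}, {"tx": 0, "ty": 0, "tz": 1.4, "ax": 0, "ay": 0, "az": 0, "claw": 6.5}]'

```text
time_s: 17.15
tcp_pos: [0.5182, -0.3327, 0.0639]
ee_rot: [[0.139, -0.99, -0.002], [-0.99, -0.139, 0.0], [-0.001, 0.001, -1.0]]
wrist_force: [-1.1, 0.7, -0.4]
gripper_width: 0.747
gripper_force: 0.0
```

Request:
drive_tool --rows '[{"tx": 0, "ty": 0, "tz": 0, "ax": 0, "ay": 0, "az": 0, "claw": 6.5}, {"tx": 0, "ty": 0, "tz": 0, "ax": 0, "ay": 0, "az": 0, "claw": 6.5}]'

```text
time_s: 17.32
tcp_pos: [0.5189, -0.3306, 0.0654]
ee_rot: [[0.142, -0.99, -0.001], [-0.99, -0.142, 0.0], [-0.0, 0.001, -1.0]]
wrist_force: [-1.3, -1.0, 0.1]
gripper_width: 0.749
gripper_force: 0.0
```

```bash
python3 - <<'E'
from h import *
go(.521,-.3301,.005,-81.8)
p,d=capture("top"); cv2.imwrite("pics/top4.png",p[:,:,::-1]); np.save("top4.npy",d)
p,m,J=wood("top",4)
for y in(-56,56):
    for xl,xh in((-68,52),(-200,200)):
        k=m&(np.abs(J[...,0])<.099)&(np.abs(J[...,1]*1000-y)<18)&(J[...,2]>(.029 if xl>-100 else .018))
        Q=J[k]; print(y,rect(Q[:,:2]),np.percentile(Q[:,2],[5,50,95]).round(4),len(Q))
cv2.imwrite("pics/c4.png",cv2.resize(p[200:330,265:395],None,fx=3.5,fy=3.5))
E
```

```text
t 17.3167 turn rad [ 0.001  0.    -0.   ] then shift cm [-0.02 -0.21  6.04] grip 6.52 0.0 F [-1.3 -1.   0.1]
-56 (array([ -1.8, -55.6]), array([166.6,  28.5]), 0.3) [0.0312 0.0353 0.0392] 460
-56 (array([  1.6, -57.5]), array([193.8,  32.7]), -0.0) [0.0207 0.033  0.0388] 748
56 (array([ 4.2, 55.9]), array([172.2,  27.8]), -0.2) [0.0311 0.0352 0.0395] 461
56 (array([-1.6, 57. ]), array([188.6,  31.6]), -0.9) [0.0207 0.0333 0.0388] 738
```

View pics/c4.png

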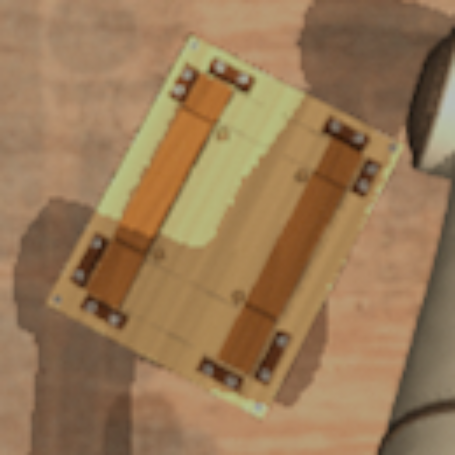

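Both stiles are home and aligned: tops at about 36 mm, y at -55.6 and +55.9 mm. Now I'll grip the bottom rail.

Request:
drive_tool --rows '[{"tx": 0, "ty": -0.2, "tz": 2, "ax": 0, "ay": 0, "az": 0, "claw": 6.5}, {"tx": 0, "ty": 0, "tz": 2, "ax": 0, "ay": 0, "az": 0, "claw": 6.5}, {"tx": 0, "ty": 0, "tz": 1.3, "ax": 0, "ay": 0, "az": 0, "claw": 6.5}, {"tx": 0, "ty": 0, "tz": 0.7, "ax": 0, "ay": 0, "az": 0, "claw": 6.5}, {"tx": 0, "ty": 0, "tz": 0, "ax": 0, "ay": 0, "az": 0, "claw": 3.4}, {"tx": 0, "ty": 0, "tz": 0, "ax": 0, "ay": 0, "az": 0, "claw": 3.4}, {"tx": 0, "ty": 0, "tz": 0, "ax": 0, "ay": 0, "az": 0, "claw": 3.4}, {"tx": 0, "ty": 0, "tz": 0, "ax": 0, "ay": 0, "az": 0, "claw": 3.4}, {"tx": 0, "ty": 0, "tz": 0, "ax": 0, "ay": 0, "az": 0, "claw": 3.4}, {"tx": 0, "ty": 0, "tz": 0, "ax": 0, "ay": 0, "az": 0, "claw": 3.4}]'

```text
time_s: 18.2
tcp_pos: [0.5215, -0.3303, 0.0068]
ee_rot: [[0.143, -0.99, 0.001], [-0.99, -0.143, -0.001], [0.001, -0.001, -1.0]]
wrist_force: [-1.6, 1.6, 6.0]
gripper_width: 0.478
gripper_force: 30.0
```

Request:
drive_tool --rows '[{"tx": 0, "ty": 0, "tz": 0, "ax": 0, "ay": 0, "az": 0, "claw": 3.4}, {"tx": 0, "ty": 0, "tz": 0, "ax": 0, "ay": 0, "az": 0, "claw": 3.4}, {"tx": 0, "ty": 0, "tz": -1, "ax": 0, "ay": 0, "az": 0, "claw": 3.4}, {"tx": 0, "ty": 0, "tz": -2, "ax": 0, "ay": 0, "az": 0, "claw": 3.4}, {"tx": 0, "ty": 0, "tz": -3, "ax": 0, "ay": 0, "az": 0, "claw": 3.4}, {"tx": 0, "ty": 0, "tz": -3, "ax": 0, "ay": 0, "az": 0, "claw": 3.4}, {"tx": 0, "ty": 0, "tz": -2, "ax": 0, "ay": 0, "az": 0, "claw": 3.4}, {"tx": 0, "ty": 0, "tz": 0, "ax": 0, "ay": 0, "az": 0, "claw": 3.4}]'

```text
time_s: 18.87
tcp_pos: [0.5247, -0.3316, 0.1217]
ee_rot: [[0.144, -0.99, 0.011], [-0.99, -0.144, -0.005], [0.006, -0.01, -1.0]]
wrist_force: [0.5, 0.1, 0.1]
gripper_width: 0.482
gripper_force: 30.0
```

```bash
python3 - <<'E'
from h import *
go(.490,.0303,.12,-118.6)
E
```

```text
t 18.8667 turn rad [-0.012 -0.003  0.643] then shift cm [-30.12  20.37   0.17] grip 4.19 30.0 F [0.5 0.1 0.1]
```

Request:
drive_tool --rows '[{"tx": 0, "ty": 0, "tz": 0, "ax": 0, "ay": 0, "az": 0.06, "claw": 3.4}, {"tx": 0, "ty": 0, "tz": 0, "ax": 0, "ay": 0, "az": 0.1, "claw": 3.4}, {"tx": 0, "ty": 0, "tz": 0, "ax": 0, "ay": 0, "az": 0.11, "claw": 3.4}, {"tx": 0, "ty": 0, "tz": 0, "ax": 0, "ay": 0, "az": 0.12, "claw": 3.4}, {"tx": 0, "ty": 0, "tz": 0, "ax": 0, "ay": 0, "az": 0.11, "claw": 3.4}, {"tx": 0, "ty": 0, "tz": 0, "ax": 0, "ay": 0, "az": 0.09, "claw": 3.4}, {"tx": 0, "ty": 0, "tz": 0, "ax": 0, "ay": 0, "az": 0.053, "claw": 3.4}]'

```text
time_s: 19.45
tcp_pos: [0.521, -0.3299, 0.1149]
ee_rot: [[-0.483, -0.876, -0.001], [-0.876, 0.483, 0.001], [-0.0, 0.001, -1.0]]
wrist_force: [-0.4, 1.1, -1.5]
gripper_width: 0.481
gripper_force: 30.0
```

Request:
drive_tool --rows '[{"tx": -2, "ty": 1.3, "tz": 0, "ax": 0, "ay": 0, "az": 0, "claw": 3.4}, {"tx": -3.2, "ty": 2.1, "tz": 0, "ax": 0, "ay": 0, "az": 0, "claw": 3.4}, {"tx": -3.3, "ty": 2.2, "tz": 0, "ax": 0, "ay": 0, "az": 0, "claw": 3.4}, {"tx": -3.3, "ty": 2.2, "tz": 0, "ax": 0, "ay": 0, "az": 0, "claw": 3.4}, {"tx": -3.3, "ty": 2.2, "tz": 0, "ax": 0, "ay": 0, "az": 0, "claw": 3.4}, {"tx": -3.3, "ty": 2.2, "tz": 0, "ax": 0, "ay": 0, "az": 0, "claw": 3.4}, {"tx": -3.3, "ty": 2.2, "tz": 0, "ax": 0, "ay": 0, "az": 0, "claw": 3.4}, {"tx": -3.3, "ty": 2.2, "tz": 0, "ax": 0, "ay": 0, "az": 0, "claw": 3.4}, {"tx": -3.2, "ty": 2.1, "tz": 0, "ax": 0, "ay": 0, "az": 0, "claw": 3.4}, {"tx": -1.9, "ty": 1.4, "tz": 0, "ax": 0, "ay": 0, "az": 0, "claw": 3.4}]'

```text
time_s: 20.28
tcp_pos: [0.4888, 0.0334, 0.1155]
ee_rot: [[-0.478, -0.879, 0.001], [-0.879, 0.478, 0.001], [-0.001, -0.0, -1.0]]
wrist_force: [0.8, -0.1, -0.3]
gripper_width: 0.477
gripper_force: 30.0
```

Request:
drive_tool --rows '[{"tx": 0, "ty": 0, "tz": 1.5, "ax": 0, "ay": 0, "az": 0, "claw": 3.4}, {"tx": 0, "ty": 0, "tz": 2, "ax": 0, "ay": 0, "az": 0, "claw": 3.4}, {"tx": 0, "ty": 0, "tz": 1, "ax": 0, "ay": 0, "az": 0, "claw": 3.4}, {"tx": 0, "ty": 0, "tz": 0.3, "ax": 0, "ay": 0, "az": 0, "claw": 3.4}, {"tx": 0, "ty": 0, "tz": 0, "ax": 0, "ay": 0, "az": 0, "claw": 3.4}, {"tx": 0, "ty": 0, "tz": 0, "ax": 0, "ay": 0, "az": 0, "claw": 3.4}, {"tx": 0, "ty": 0, "tz": 0, "ax": 0, "ay": 0, "az": 0, "claw": 3.4}]'

```text
time_s: 20.87
tcp_pos: [0.4899, 0.0304, 0.0683]
ee_rot: [[-0.48, -0.878, 0.002], [-0.878, 0.48, 0.001], [-0.001, -0.001, -1.0]]
wrist_force: [-1.0, 0.1, -1.1]
gripper_width: 0.48
gripper_force: 30.0
```

```bash
python3 - <<'E'
from h import *
go(.490,.0303,.019,-118.6)
for n in("scene","top"):
    p,d=capture(n); cv2.imwrite(f"pics/{n}5.png",p[:,:,::-1]); np.save(f"{n}5.npy",d)
    p,m,J=wood(n,5)
    m&=(np.abs(J[...,0]-.074)<.035)&(np.abs(J[...,1])<.1)&(J[...,2]>.055)&(J[...,2]<.1)
    Q=J[m]*1000
    print(n,len(Q),np.percentile(Q,[1,50,99],axis=0).round(1).tolist())
    T=J[m&(J[...,2]>.062)]; print(rect(T[:,:2]))
    for lo,hi in((-80,-30),(30,80)):
        s=Q[(Q[:,1]>lo)&(Q[:,1]<hi)&(Q[:,2]>62)]
        if len(s)>5: print(lo,len(s),np.percentile(s,[1,50,99],axis=0).round(1).tolist())
E
```

```text
t 20.8667 turn rad [-0.001  0.001 -0.001] then shift cm [ 0.01 -0.01  4.93] grip 4.18 30.0 F [-1.   0.1 -1.1]
scene 682 [[52.2, -65.7, 67.4], [72.2, 29.1, 84.9], [94.1, 72.2, 87.3]]
(array([71.4,  2.6]), array([140.7,  57.9]), -87.7)
-80 85 [[53.5, -67.6, 80.3], [65.4, -50.0, 85.2], [93.3, -30.3, 87.3]]
30 333 [[52.4, 30.7, 67.2], [76.2, 55.7, 84.6], [94.2, 72.6, 87.0]]
top 222 [[50.9, 33.0, 79.7], [72.3, 51.4, 84.6], [92.2, 67.3, 91.5]]
(array([71.5, 49.2]), array([42. , 36.9]), -0.7)
30 222 [[50.9, 33.0, 79.7], [72.3, 51.4, 84.6], [92.2, 67.3, 91.5]]
```

Request:
drive_tool --rows '[{"tx": 0, "ty": 0.1, "tz": 1, "ax": 0, "ay": 0, "az": 0, "claw": 3.4}, {"tx": 0, "ty": 0, "tz": 1, "ax": 0, "ay": 0, "az": 0, "claw": 3.4}, {"tx": 0, "ty": 0, "tz": 0.6, "ax": 0, "ay": 0, "az": 0, "claw": 3.4}, {"tx": 0, "ty": 0, "tz": 0.5, "ax": 0, "ay": 0, "az": 0, "claw": 3.4}, {"tx": 0, "ty": 0, "tz": 0.5, "ax": 0, "ay": 0, "az": 0, "claw": 3.4}, {"tx": 0, "ty": 0, "tz": 0.5, "ax": 0, "ay": 0, "az": 0, "claw": 3.4}, {"tx": 0, "ty": 0, "tz": 0.4, "ax": 0, "ay": 0, "az": 0, "claw": 3.4}, {"tx": 0, "ty": 0, "tz": 0.4, "ax": 0, "ay": 0, "az": 0, "claw": 3.4}, {"tx": 0, "ty": 0, "tz": 0, "ax": 0, "ay": 0, "az": 0, "claw": 3.4}, {"tx": 0, "ty": 0, "tz": 0, "ax": 0, "ay": 0, "az": 0, "claw": 3.4}]'

```text
time_s: 21.8
tcp_pos: [0.4886, 0.0309, 0.0187]
ee_rot: [[-0.479, -0.878, 0.0], [-0.878, 0.479, 0.0], [-0.0, -0.0, -1.0]]
wrist_force: [-0.8, 0.1, 1.9]
gripper_width: 0.477
gripper_force: 30.0
```

Request:
drive_tool --rows '[{"tx": 0, "ty": 0, "tz": 0, "ax": 0, "ay": 0, "az": 0, "claw": 5.6}, {"tx": 0, "ty": 0, "tz": 0, "ax": 0, "ay": 0, "az": 0, "claw": 5.6}, {"tx": 0, "ty": 0, "tz": 0, "ax": 0, "ay": 0, "az": 0, "claw": 5.6}, {"tx": 0, "ty": 0, "tz": 0, "ax": 0, "ay": 0, "az": 0, "claw": 5.6}, {"tx": 0, "ty": 0, "tz": -1, "ax": 0, "ay": 0, "az": 0, "claw": 5.6}, {"tx": 0, "ty": 0, "tz": -2, "ax": 0, "ay": 0, "az": 0, "claw": 5.6}, {"tx": 0, "ty": 0, "tz": -3, "ax": 0, "ay": 0, "az": 0, "claw": 5}, {"tx": 0, "ty": 0, "tz": -3, "ax": 0, "ay": 0, "az": 0, "claw": 5}, {"tx": 0, "ty": 0, "tz": -3, "ax": 0, "ay": 0, "az": 0, "claw": 5}, {"tx": 0, "ty": 0, "tz": 0, "ax": 0, "ay": 0, "az": 0, "claw": 5}]'

```text
time_s: 22.63
tcp_pos: [0.4923, 0.0318, 0.1446]
ee_rot: [[-0.478, -0.878, 0.012], [-0.878, 0.478, 0.003], [-0.009, -0.009, -1.0]]
wrist_force: [1.5, 0.8, -0.2]
gripper_width: 0.578
gripper_force: 0.0
```

```bash
python3 - <<'E'
from h import *
go(.4126,-.3378,.07,-77.9)
E
```

```text
t 22.6333 turn rad [-0.012  0.005 -0.71 ] then shift cm [34.47 15.54  7.46] grip 5.03 0.0 F [ 1.5  0.8 -0.2]
```

Request:
drive_tool --rows '[{"tx": 0, "ty": 0, "tz": 0, "ax": 0, "ay": 0, "az": -0.1, "claw": 5}, {"tx": 0, "ty": 0, "tz": 0, "ax": 0, "ay": 0, "az": -0.12, "claw": 5}, {"tx": 0, "ty": 0, "tz": 0, "ax": 0, "ay": 0, "az": -0.12, "claw": 5}, {"tx": 0, "ty": 0, "tz": 0, "ax": 0, "ay": 0, "az": -0.12, "claw": 5}, {"tx": 0, "ty": 0, "tz": 0, "ax": 0, "ay": 0, "az": -0.12, "claw": 5}, {"tx": 0, "ty": 0, "tz": 0, "ax": 0, "ay": 0, "az": -0.12, "claw": 5}, {"tx": 0, "ty": 0, "tz": 0, "ax": 0, "ay": 0, "az": -0.01, "claw": 5}]'

```text
time_s: 23.22
tcp_pos: [0.4883, 0.0308, 0.1383]
ee_rot: [[0.211, -0.978, -0.0], [-0.978, -0.211, 0.0], [-0.0, 0.0, -1.0]]
wrist_force: [0.3, 0.1, -0.1]
gripper_width: 0.573
gripper_force: 0.0
```

Request:
drive_tool --rows '[{"tx": 3.4, "ty": 1.5, "tz": 0, "ax": 0, "ay": 0, "az": 0, "claw": 5}, {"tx": 3.6, "ty": 1.6, "tz": 0, "ax": 0, "ay": 0, "az": 0, "claw": 5}, {"tx": 3.6, "ty": 1.6, "tz": 0, "ax": 0, "ay": 0, "az": 0, "claw": 5}, {"tx": 3.6, "ty": 1.6, "tz": 0, "ax": 0, "ay": 0, "az": 0, "claw": 5}, {"tx": 3.6, "ty": 1.6, "tz": 0, "ax": 0, "ay": 0, "az": 0, "claw": 5}, {"tx": 3.6, "ty": 1.6, "tz": 0, "ax": 0, "ay": 0, "az": 0, "claw": 5}, {"tx": 3.6, "ty": 1.6, "tz": 0, "ax": 0, "ay": 0, "az": 0, "claw": 5}, {"tx": 3.6, "ty": 1.6, "tz": 0, "ax": 0, "ay": 0, "az": 0, "claw": 5}, {"tx": 3.6, "ty": 1.6, "tz": 1, "ax": 0, "ay": 0, "az": 0, "claw": 5}, {"tx": 2.2, "ty": 0.9, "tz": 2, "ax": 0, "ay": 0, "az": 0, "claw": 5}]'

```text
time_s: 24.05
tcp_pos: [0.4122, -0.3412, 0.1103]
ee_rot: [[0.204, -0.979, 0.005], [-0.979, -0.204, -0.003], [0.004, -0.005, -1.0]]
wrist_force: [1.4, -0.6, 0.3]
gripper_width: 0.576
gripper_force: 0.0
```

Request:
drive_tool --rows '[{"tx": 0, "ty": 0, "tz": 2.5, "ax": 0, "ay": 0, "az": 0, "claw": 5}, {"tx": 0, "ty": 0, "tz": 1.5, "ax": 0, "ay": 0, "az": 0, "claw": 5}, {"tx": 0, "ty": 0, "tz": 0, "ax": 0, "ay": 0, "az": 0, "claw": 5}, {"tx": 0, "ty": 0, "tz": 0, "ax": 0, "ay": 0, "az": 0, "claw": 5}, {"tx": 0, "ty": 0, "tz": 0, "ax": 0, "ay": 0, "az": 0, "claw": 5}]'

```text
time_s: 24.47
tcp_pos: [0.4123, -0.3375, 0.0695]
ee_rot: [[0.208, -0.978, 0.001], [-0.978, -0.208, -0.001], [0.001, -0.001, -1.0]]
wrist_force: [-0.2, -0.3, 0.2]
gripper_width: 0.576
gripper_force: 0.0
```

```bash
python3 - <<'E'
from h import *
go(.4126,-.3378,.005,-77.9)
p,d=capture("top"); cv2.imwrite("pics/top6.png",p[:,:,::-1]); np.save("top6.npy",d)
p,m,J=wood("top",6)
k=m&(np.abs(J[...,0]-.074)<.032)&(np.abs(J[...,1])<.075)&(J[...,2]>.029)
print(rect(J[k][:,:2]),np.percentile(J[k][:,2],[5,50,95]))
for l,h in((-70,-35),(-20,20),(35,70)):
    q=J[k&(J[...,1]*1000>l)&(J[...,1]*1000<h)&(np.abs(J[...,0]-.074)<.015)]; print(l,np.median(q[:,2]))
E
```

```text
t 24.4667 turn rad [-0.001 -0.001 -0.001] then shift cm [ 0.04 -0.02  6.45] grip 5.01 0.0 F [-0.2 -0.3  0.2]
(array([68. , -1.4]), array([140.4,  51.5]), 89.9) [0.03132619 0.03538213 0.03898708]
-70 0.03545248710378199
-20 0.03551953507172587
35 0.0352694999905636
```

The bottom rail is flush, at about 35.5 mm along its whole length. Now the top rail.

Request:
drive_tool --rows '[{"tx": 0, "ty": 0, "tz": 2, "ax": 0, "ay": 0, "az": 0, "claw": 5}, {"tx": 0, "ty": 0, "tz": 2, "ax": 0, "ay": 0, "az": 0, "claw": 5}, {"tx": 0, "ty": 0, "tz": 1.5, "ax": 0, "ay": 0, "az": 0, "claw": 5}, {"tx": 0, "ty": 0, "tz": 0.8, "ax": 0, "ay": 0, "az": 0, "claw": 5}, {"tx": 0, "ty": 0, "tz": 0, "ax": 0, "ay": 0, "az": 0, "claw": 2}, {"tx": 0, "ty": 0, "tz": 0, "ax": 0, "ay": 0, "az": 0, "claw": 2}, {"tx": 0, "ty": 0, "tz": 0, "ax": 0, "ay": 0, "az": 0, "claw": 2}, {"tx": 0, "ty": 0, "tz": 0, "ax": 0, "ay": 0, "az": 0, "claw": 2}, {"tx": 0, "ty": 0, "tz": 0, "ax": 0, "ay": 0, "az": 0, "claw": 2}, {"tx": 0, "ty": 0, "tz": 0, "ax": 0, "ay": 0, "az": 0, "claw": 2}]'

```text
time_s: 25.35
tcp_pos: [0.412, -0.3376, 0.0067]
ee_rot: [[0.209, -0.978, 0.002], [-0.978, -0.209, -0.001], [0.001, -0.001, -1.0]]
wrist_force: [-0.7, 1.2, 5.2]
gripper_width: 0.317
gripper_force: 30.0
```

Request:
drive_tool --rows '[{"tx": 0, "ty": 0, "tz": 0, "ax": 0, "ay": 0, "az": 0, "claw": 2}, {"tx": 0, "ty": 0, "tz": 0, "ax": 0, "ay": 0, "az": 0, "claw": 2}, {"tx": 0, "ty": 0, "tz": -1, "ax": 0, "ay": 0, "az": 0, "claw": 2}, {"tx": 0, "ty": 0, "tz": -2, "ax": 0, "ay": 0, "az": 0, "claw": 2}, {"tx": 0, "ty": 0, "tz": -3, "ax": 0, "ay": 0, "az": 0, "claw": 2}, {"tx": 0, "ty": 0, "tz": -3, "ax": 0, "ay": 0, "az": 0, "claw": 2}, {"tx": 0, "ty": 0, "tz": -2, "ax": 0, "ay": 0, "az": 0, "claw": 2}, {"tx": 0, "ty": 0, "tz": 0, "ax": 0, "ay": 0, "az": 0, "claw": 2}, {"tx": 0, "ty": 0, "tz": 0, "ax": 0, "ay": 0, "az": 0, "claw": 2}]'

```text
time_s: 26.1
tcp_pos: [0.412, -0.3374, 0.1172]
ee_rot: [[0.208, -0.978, 0.004], [-0.978, -0.208, -0.001], [0.002, -0.003, -1.0]]
wrist_force: [-0.6, 1.0, -0.1]
gripper_width: 0.321
gripper_force: 30.0
```

```bash
python3 - <<'E'
from h import *
go(.626,-.0438,.12,-118.6)
J=cloud("top",np.load("top0.npy")); q=J[165:190,380:410].reshape(-1,3); q=q[(q[:,2]>.03)&(q[:,2]<.21)]
print("bottle",np.percentile(q,[2,50,98],axis=0).round(3).tolist())
E
```

```text
t 26.1 turn rad [-0.004 -0.001  0.709] then shift cm [-36.02  -4.73  -0.28] grip 2.79 30.0 F [-0.6  1.  -0.1]
bottle [[0.752, -0.205, 0.036], [0.766, -0.172, 0.119], [0.788, -0.148, 0.167]]
```

Request:
drive_tool --rows '[{"tx": 0, "ty": 0, "tz": 0, "ax": 0, "ay": 0, "az": 0.07, "claw": 2}, {"tx": 0, "ty": 0, "tz": 0, "ax": 0, "ay": 0, "az": 0.11, "claw": 2}, {"tx": 0, "ty": 0, "tz": 0, "ax": 0, "ay": 0, "az": 0.12, "claw": 2}, {"tx": 0, "ty": 0, "tz": 0, "ax": 0, "ay": 0, "az": 0.12, "claw": 2}, {"tx": 0, "ty": 0, "tz": 0, "ax": 0, "ay": 0, "az": 0.12, "claw": 2}, {"tx": 0, "ty": 0, "tz": 0, "ax": 0, "ay": 0, "az": 0.11, "claw": 2}, {"tx": 0, "ty": 0, "tz": 0, "ax": 0, "ay": 0, "az": 0.06, "claw": 2}]'

```text
time_s: 26.68
tcp_pos: [0.4103, -0.3367, 0.1139]
ee_rot: [[-0.484, -0.875, -0.003], [-0.875, 0.484, 0.002], [-0.0, 0.004, -1.0]]
wrist_force: [0.7, -0.0, -0.6]
gripper_width: 0.321
gripper_force: 30.0
```

Request:
drive_tool --rows '[{"tx": -3, "ty": -0.4, "tz": 0, "ax": 0, "ay": 0, "az": 0, "claw": 2}, {"tx": -3.8, "ty": -0.5, "tz": 0, "ax": 0, "ay": 0, "az": 0, "claw": 2}, {"tx": -3.9, "ty": -0.5, "tz": 0, "ax": 0, "ay": 0, "az": 0, "claw": 2}, {"tx": -3.9, "ty": -0.5, "tz": 0, "ax": 0, "ay": 0, "az": 0, "claw": 2}, {"tx": -3.9, "ty": -0.5, "tz": 0, "ax": 0, "ay": 0, "az": 0, "claw": 2}, {"tx": -3.9, "ty": -0.5, "tz": 0, "ax": 0, "ay": 0, "az": 0, "claw": 2}, {"tx": -3.9, "ty": -0.5, "tz": 0, "ax": 0, "ay": 0, "az": 0, "claw": 2}, {"tx": -3.9, "ty": -0.5, "tz": 0, "ax": 0, "ay": 0, "az": 0, "claw": 2}, {"tx": -3.4, "ty": -0.5, "tz": 0, "ax": 0, "ay": 0, "az": 0, "claw": 2}, {"tx": -2.4, "ty": -0.3, "tz": 0, "ax": 0, "ay": 0, "az": 0, "claw": 2}]'

```text
time_s: 27.52
tcp_pos: [0.6259, -0.0412, 0.1136]
ee_rot: [[-0.478, -0.878, -0.003], [-0.878, 0.478, -0.0], [0.001, 0.002, -1.0]]
wrist_force: [0.3, -0.1, -0.7]
gripper_width: 0.319
gripper_force: 30.0
```

Request:
drive_tool --rows '[{"tx": 0, "ty": 0, "tz": 1.5, "ax": 0, "ay": 0, "az": 0, "claw": 2}, {"tx": 0, "ty": 0, "tz": 2, "ax": 0, "ay": 0, "az": 0, "claw": 2}, {"tx": 0, "ty": 0, "tz": 1, "ax": 0, "ay": 0, "az": 0, "claw": 2}, {"tx": 0, "ty": 0, "tz": 0.3, "ax": 0, "ay": 0, "az": 0, "claw": 2}, {"tx": 0, "ty": 0, "tz": 0, "ax": 0, "ay": 0, "az": 0, "claw": 2}, {"tx": 0, "ty": 0, "tz": 0, "ax": 0, "ay": 0, "az": 0, "claw": 2}, {"tx": 0, "ty": 0, "tz": 0, "ax": 0, "ay": 0, "az": 0, "claw": 2}]'

```text
time_s: 28.1
tcp_pos: [0.6258, -0.0442, 0.0685]
ee_rot: [[-0.48, -0.877, 0.002], [-0.877, 0.48, 0.0], [-0.001, -0.002, -1.0]]
wrist_force: [-0.4, 0.2, -0.2]
gripper_width: 0.316
gripper_force: 30.0
```

```bash
python3 - <<'E'
from h import *
go(.626,-.0438,.019,-118.6)
for n in("scene","top"):
    p,d=capture(n); cv2.imwrite(f"pics/{n}7.png",p[:,:,::-1]); np.save(f"{n}7.npy",d)
    p,m,J=wood(n,7)
    m&=(np.abs(J[...,0]+.081)<.035)&(np.abs(J[...,1])<.1)&(J[...,2]>.055)&(J[...,2]<.1)
    Q=J[m]*1000
    for lo,hi in((-80,-30),(30,80)):
        s=Q[(Q[:,1]>lo)&(Q[:,1]<hi)&(Q[:,2]>66)]
        if len(s)>5: print(n,lo,len(s),np.percentile(s,[1,50,99],axis=0).round(1).tolist())
E
```

```text
t 28.1 turn rad [-0.002  0.001 -0.001] then shift cm [-0.04  0.01  4.95] grip 2.75 30.0 F [-0.4  0.2 -0.2]
scene -80 34 [[-89.7, -66.4, 75.5], [-70.2, -55.9, 84.8], [-66.7, -34.1, 87.7]]
scene 30 217 [[-94.8, 30.7, 67.5], [-77.3, 54.1, 84.7], [-67.6, 73.7, 87.8]]
top 30 163 [[-96.9, 30.3, 76.8], [-82.5, 49.5, 84.6], [-69.3, 67.9, 91.7]]
```

Request:
drive_tool --rows '[{"tx": -0.06, "ty": 0.05, "tz": 1, "ax": 0, "ay": 0, "az": 0, "claw": 2}, {"tx": 0, "ty": 0, "tz": 1, "ax": 0, "ay": 0, "az": 0, "claw": 2}, {"tx": 0, "ty": 0, "tz": 0.6, "ax": 0, "ay": 0, "az": 0, "claw": 2}, {"tx": 0, "ty": 0, "tz": 0.5, "ax": 0, "ay": 0, "az": 0, "claw": 2}, {"tx": 0, "ty": 0, "tz": 0.5, "ax": 0, "ay": 0, "az": 0, "claw": 2}, {"tx": 0, "ty": 0, "tz": 0.5, "ax": 0, "ay": 0, "az": 0, "claw": 2}, {"tx": 0, "ty": 0, "tz": 0.4, "ax": 0, "ay": 0, "az": 0, "claw": 2}, {"tx": 0, "ty": 0, "tz": 0.4, "ax": 0, "ay": 0, "az": 0, "claw": 2}, {"tx": 0, "ty": 0, "tz": 0, "ax": 0, "ay": 0, "az": 0, "claw": 2}, {"tx": 0, "ty": 0, "tz": 0, "ax": 0, "ay": 0, "az": 0, "claw": 2}]'

```text
time_s: 29.03
tcp_pos: [0.6255, -0.043, 0.0187]
ee_rot: [[-0.479, -0.878, 0.001], [-0.878, 0.479, 0.0], [-0.0, -0.001, -1.0]]
wrist_force: [-0.5, 0.4, 0.6]
gripper_width: 0.319
gripper_force: 30.0
```

Down with little force. I'll release, lift clear and swing away left for a last look.

Request:
drive_tool --rows '[{"tx": 0, "ty": 0, "tz": 0, "ax": 0, "ay": 0, "az": 0, "claw": 4.2}, {"tx": 0, "ty": 0, "tz": 0, "ax": 0, "ay": 0, "az": 0, "claw": 4.2}, {"tx": 0, "ty": 0, "tz": 0, "ax": 0, "ay": 0, "az": 0, "claw": 4.2}, {"tx": 0, "ty": 0, "tz": 0, "ax": 0, "ay": 0, "az": 0, "claw": 4.2}, {"tx": 0, "ty": 0, "tz": -1, "ax": 0, "ay": 0, "az": 0, "claw": 4.2}, {"tx": 0, "ty": 0, "tz": -2, "ax": 0, "ay": 0, "az": 0, "claw": 4.2}, {"tx": 0, "ty": 0, "tz": -4, "ax": 0, "ay": 0, "az": 0, "claw": 4.2}, {"tx": 0, "ty": 0, "tz": -4, "ax": 0, "ay": 0, "az": 0, "claw": 4.2}, {"tx": 0, "ty": 0, "tz": -4, "ax": 0, "ay": 0, "az": 0, "claw": 4.2}, {"tx": 0, "ty": 0, "tz": -4, "ax": 0, "ay": 0, "az": 0, "claw": 4.2}]'

```text
time_s: 29.87
tcp_pos: [0.6247, -0.0433, 0.2115]
ee_rot: [[-0.479, -0.878, 0.001], [-0.878, 0.479, -0.0], [-0.0, -0.001, -1.0]]
wrist_force: [1.0, 0.7, -0.6]
gripper_width: 0.485
gripper_force: 0.0
```

Request:
drive_tool --rows '[{"tx": -3.5, "ty": 1.9, "tz": 0, "ax": 0, "ay": 0, "az": 0, "claw": 4.2}, {"tx": -3.5, "ty": 1.9, "tz": 0, "ax": 0, "ay": 0, "az": 0, "claw": 4.2}, {"tx": -3.5, "ty": 1.9, "tz": 0, "ax": 0, "ay": 0, "az": 0, "claw": 4.2}, {"tx": -3.5, "ty": 1.9, "tz": 0, "ax": 0, "ay": 0, "az": 0, "claw": 4.2}, {"tx": -3.5, "ty": 1.9, "tz": 0, "ax": 0, "ay": 0, "az": 0, "claw": 4.2}, {"tx": -3.5, "ty": 1.9, "tz": 0, "ax": 0, "ay": 0, "az": 0, "claw": 4.2}, {"tx": -3.5, "ty": 1.9, "tz": 0, "ax": 0, "ay": 0, "az": 0, "claw": 4.2}, {"tx": -3.5, "ty": 1.9, "tz": 0, "ax": 0, "ay": 0, "az": 0, "claw": 4.2}, {"tx": -3, "ty": 1.6, "tz": 0, "ax": 0, "ay": 0, "az": 0, "claw": 4.2}, {"tx": 0, "ty": 0, "tz": 0, "ax": 0, "ay": 0, "az": 0, "claw": 4.2}]'

```text
time_s: 30.7
tcp_pos: [0.6256, 0.3156, 0.2083]
ee_rot: [[-0.474, -0.88, 0.001], [-0.88, 0.474, 0.002], [-0.002, -0.0, -1.0]]
wrist_force: [-0.4, -1.0, -0.1]
gripper_width: 0.481
gripper_force: 0.0
```

```bash
python3 - <<'E'
from h import *
p,d=capture("top"); cv2.imwrite("pics/top8.png",p[:,:,::-1]); np.save("top8.npy",d)
p,m,J=wood("top",8)
for nm,x0,x1,y0,y1 in(("S-",-60,45,-75,-38),("S+",-60,45,38,75),("top",-99,-62,-75,75),("bot",48,99,-75,75),("topL",-90,-72,-68,-45),("topR",-90,-72,45,68),("botL",60,88,-68,-45),("botR",60,88,45,68)):
    q=J*1000;k=m&(q[...,0]>x0)&(q[...,0]<x1)&(q[...,1]>y0)&(q[...,1]<y1)&(q[...,2]>29)
    Q=q[k]; print(nm,np.percentile(Q,[1,50,99],axis=0).round(1).tolist())
cv2.imwrite("pics/c8.png",cv2.resize(p[200:330,265:395],None,fx=3.5,fy=3.5))
E
```

```text
S- [[-59.1, -69.2, 30.4], [-6.9, -55.3, 35.7], [44.1, -41.9, 41.0]]
S+ [[-58.5, 42.3, 30.3], [-6.2, 55.4, 35.5], [44.6, 68.5, 40.1]]
top [[-96.3, -70.1, 30.3], [-81.2, 0.2, 35.5], [-62.6, 66.7, 41.2]]
bot [[49.5, -70.0, 29.7], [72.8, -2.2, 35.2], [93.4, 66.8, 40.5]]
topL [[-89.5, -67.7, 30.7], [-80.4, -55.8, 35.3], [-72.1, -45.0, 41.5]]
topR [[-89.8, 45.4, 30.5], [-80.7, 56.1, 35.9], [-72.1, 67.9, 40.1]]
botL [[60.3, -67.9, 29.9], [74.4, -56.7, 35.2], [87.4, -45.2, 41.1]]
botR [[60.2, 45.2, 30.1], [74.1, 56.5, 35.0], [87.9, 67.3, 40.4]]
```

View pics/c8.png

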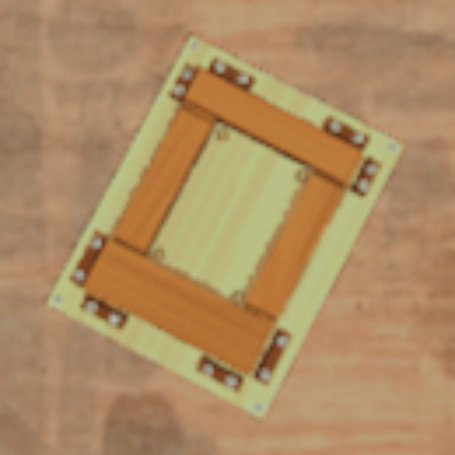

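The crop shows the closed frame inside its strips, top rail at the upper right and the deeper bottom rail at the lower left. All four tops lie flush at 35–36 mm.

```bash
python3 -c "
from station import finish_job; print(finish_job())"
```

```text
the job is handed in; nothing more can be done
None
```

The door frame is dry-fitted in its jig, with all four half-laps home and the tops flush at 35–36 mm in the last picture; I handed the job in at about 31 s, and it returned no verdict.

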